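Hang the second shelf bracket in the bench frame

ROBOT

A 6-joint arm with a two-finger parallel gripper is mounted at the origin on the work surface. World frame = base frame: x ahead of the robot, y to its left, z up, the work surface at z = 0. Lengths are in m, angles in rad, forces in N, time in s.
With the tool pointing down it reaches from about 0.4 to 0.825 m from the base axis. Payload 7 kg.
Tool frame: the origin (TCP) lies between the finger pads; the fingertips stand arm.nose_length ahead of it and the grasp point (between the pads) is the TCP (arm.nose_length is the distance from the TCP to the fingertips, in m); x points along the fingers, z is the direction in which the jaws open and shut, and the axes are right-handed (so a half turn about x gives the same grasp; the last joint's range is limited). The gripper opens to 88 mm and grips with 3 to 60 N. Pads are 19 mm wide; open, the fingers measure 130 mm over their backs; the gripper's body (78 mm by 193 mm) begins 47 mm behind the grasp point.
Start: joints at [-0.879, 0.359, 0.012, 0, -1.224, -0.288], TCP at [0.265, -0.621, 0.246] pointing down, gripper open.
Joint ranges: [-3.07, 3.07], [-1.43, 2.12], [-1.02, 1.25], [-3.03, 1.67], [-3.05, -0], [-3.03, 3.03]. Speed limits (rad/s): [2.39, 2.39, 3.01, 3.14, 3.14, 3.14].

INTERFACE

Orientations are given as [roll, pitch, yaw] about the fixed x, y, z axes, in that order (R = Rz(yaw) Ry(pitch) Rx(roll)).
In Python, from station import arm, viewer, spotter gives the robot as it stands.
- The arm moves only by the shell command python3 -m handwheel 'ROWS' [FORCE]. ROWS is a JSON object of lists of equal length, an entry for each row: "gripper": the gripper command: -1 is shut, 1 is fully open, values between are in proportion; "travel": the shift along the world's x, y, z each as a share of 500 mm, from -1 to 1, a list of three; "spin": the turn about the world's z as a share of 45 degrees, from -1 to 1. A call has 1 to 20 rows; each row is the pose to reach, as a shift and turn from the pose commanded when the call began; what a row does not reach only later rows make up. A row lasts 1/10 s, in which the tool goes at most 50 mm and 8.59 degrees, less where a joint would pass 70% of its speed; a pose out of reach is approached as far as the arm can. A call with a number of a shift or a turn outside -1 to 1 is refused whole. A call with a gripper value outside its range is refused whole. The fingers move at their own pace and stop on an object; FORCE is the grip in N (left out, the last holds). Time passes only in rows, so rows that repeat a pose let the fingers close. It gives the time, the measured TCP pose, the force and the opening at its end, in the units of the state.
- arm.get_state(): the state, without advancing time (a new reading comes with each control period).
- viewer.grab_frame(name): name is "side" or "top"; returns a dict with "pixels" (420x560x3 uint8, blue, green, red), "fx", "fy", "cx", "cy" (pixels), "eye" and "attitude" of the camera in the world. Camera axes: x right, y down, z forward; pixel columns grow to the right and rows downward; lengths in m; the calibration is good to about 2 mm. A picture is of the moment at which its call begins. There is no depth.
- arm.job_done(): hands the job in, once; it reports no verdict.
Trained networks look in the newest picture that a camera, given by its name, has taken for a name from the list of things; names that differ only in an ending like _2 or _b are one class to them, and where a whole thing is asked for, a point or a joint stands for the part that bears it (a point fixed in the world has none). Each returns a list of dicts, best first, with "conf" (0 to 1); they miss things now and then, are a little off and sometimes report something else, mostly with a low value. They report only what shows in the picture. A call takes as long as a camera call. They do not tell look-alikes from the thing itself.
- spotter.spot_in(camera, label): "rect" ([left, top, right, bottom] in pixels, round what is visible of it).
- spotter.tip_of(camera, label): "at" ([column, row] in pixels: a listed point, or the origin of a listed thing).
The state is a dict: "t": time; "q": joint angles; "qd": joint speeds; "joint_efforts": joint torques, N m; "eef_pos": TCP position; "ee_rot": TCP orientation; "force": force on the tool from outside, world axes, zero at the start; "moment": the same for the moment, N m; "width": finger opening in m.
Only numpy, scipy, OpenCV 4.12 (cv2) and the standard library are available. Lean on these libraries where they do the work, as an engineer would, in place of code of your own. Each camera call takes 0.05 s, during which the arm holds its last target.

TASK

Hook the loose bracket's two claws into the bare slotted post of the bench frame, level with the bracket that already hangs on the other post and pointing forward like it, so that a shelf can be laid across the two. Then press it down until the claws are fully home and the sprung locking strip snaps over them, and let go. Feel your way in and never force it: the slots' edges bend if the bracket is rammed, dropped or jammed against the post. Leave the other things on the bench where they are.

Things in the scene. Friction and masses are not known exactly. Their poses are not given: they have to be found in the camera images.
- bracket_arm (a point): Where to grasp the loose bracket: the middle of its metal arm (box section 20 wide, 44 high, about 180 mm long), 95 mm from the back of the root plate. At the start the arm lies level, upright, across a carton: this point is 22 mm over the carton's top and 67 mm over the bench. x runs along the arm to the claws, y across it (grasp over the 20 mm), z up.
- bracket: The loose shelf bracket, 0.27 to 0.42 kg: arm with a blue end cap and 12 mm upturned lip at the nose, root plate 26 wide, 80 high, 6 mm thick, level with the arm's top and reaching 36 mm below its underside, hanging over the carton's far end; two claws behind the plate. Origin: foot of the plate's back face, 95 mm ahead (x) of bracket_arm and 58 mm below it; same axes.
- claw (a point): Back of the root plate, middle line, at the underside of the upper claw's neck: 95 mm ahead of bracket_arm, 7 mm above it, 15 mm below the arm's top; same axes. The lower claw is 50 mm below. Each claw: 5 mm thick, 13 mm deep, from 14 mm below the neck's underside (hook) to 9 mm above; at its back a sloping heel that ends 3 mm above the neck's underside.
- slot (a point): On the middle line of the bare post, in its face, at the height of the top slot's sill (lower edge), 215 to 223 mm over the bench. The slots lie in the face plate, up to 10 mm to either side of it (y). x points into the post, y left along the frame, z up. Home: claw at the sill, plate to face. Claws enter with the bracket level, 14 to 23 mm above home; then lower it, hooks behind the face.
- bare_post: Post without a bracket: grey channel 40 wide, 245 mm high. A white face plate, 50 wide, 3 mm thick, is clamped on its front up to 10 mm left or right of the middle (not measured); it has one column of four slots 7 wide, 32 high, 50 mm apart; the top two take the claws. Bracket bearing on it with over 80 N in sum bends it. Origin: 195 mm below slot; same axes.
- frame: Grey bench frame with two posts, on levelling feet (0 to 8 mm up). Origin at the feet, midway between the posts' front faces; x to the back, y left. The posts' tops are up to 277 mm over the bench. Claws that miss the slots butt on the face plate and stop the root plate about 13 mm short of it.
- hung_slot (a point): The same point on the other post, where an equal bracket already hangs home (its arm's top 15 mm above this point, nose 187 mm in front). The posts stand 220 mm apart, parallel; either may be the left one. Axes as slot.
- lock_strip (a joint): Orange sprung strip in the bare post, a nose behind each slot: 0 sprung out (at rest, and when snapped over the claws), up to 0.004 m pushed back; 4 N plus 2 N/mm. About 5 mm above home the heels meet it and push it back 2.5 mm; weight alone does not do it. A push of 10 to 25 N straight down on the arm's top, within 50 mm of the post, drives it home; farther out the hooks jam.
- white_rack: Bystander: white tube rack, 78 x 144 x 103 mm with red-capped tubes, left of the frame; origin under its middle.
- black_rack: Bystander: black tube rack, 78 x 166 x 103 mm with orange-capped tubes, right of the frame; origin under its middle.
- jar: Bystander: clear jar with red lid, 70 mm across, 75 mm high, at the left near the robot; origin under its middle.
- tip_box: Bystander: blue pipette-tip box with clear lid, 85 x 122 x 80 mm, left of the frame; origin under its middle.
Things that resemble listed ones, but are neither listed nor needed, are in the scene too. What is shaped like the bracket but turquoise or yellow is not meant.

How it is judged:
On the way:
1. both claws are hooked through the two top slots of the bare post, with the bracket still standing above home (plate within 5 mm of the face) (x of claw in the frame of slot between -0.005 and 0.004 m and y of claw in the frame of slot between -0.012 and 0.012 m and z of claw in the frame of slot between 0.003 and 0.025 m), for 0.1 s.
At the end, for the whole second after the job is handed in: The bracket hangs home in the top two slots of the bare post: claw within 2.5 mm of slot in height and 12 mm sideways, plate within 4 mm of the face, level to 4 and square to 6 degrees; the strip has snapped out again (under 1.2 mm); the bracket is released and at rest (x of claw in the frame of slot between -0.004 and 0.003 m and y of claw in the frame of slot between -0.012 and 0.012 m and z of claw in the frame of slot between -0.0025 and 0.0025 m and angle between the x axis of claw and the x axis of slot, either way round below 0.1 rad and angle between claw's own z axis and vertical below 0.07 rad and value of joint lock_strip below 0.0012 m and linear speed of bracket below 0.01 m/s); the robot touches nothing.
It fails at once if the bracket bears on the bare post with over 80 N in sum (contact force between bracket and bare_post above 80 N).
It fails at once if a bystander is moved by more than 20 mm (distance of any of white_rack, black_rack, jar, tip_box from where it was at the start of the episode above 0.02 m).
It also fails if it takes over 67 s, if anything falls off the work surface, if the arm or the gripper's body presses on something with over 40 N, if the wrist force passes 120 N, or if a joint passes its speed limit or range.

## Working session

There is one attempt and no reset: what is moved stays moved. The work goes in short steps, Python scripts to look and compute and a shell command to move; the robot and the scene stay as the last step left them, time stands still between calls to the robot, and variables do not carry over. Pictures are saved under pics/ and viewed, and the job is handed in when it is done.

```bash
ls; mkdir -p pics; cat > h.py <<'E'
import numpy as np, cv2, json
from station import arm, viewer, spotter
def grab(n,f=None):
    d=viewer.grab_frame(n)
    if f: cv2.imwrite('pics/'+f,d['pixels'])
    return d
def R_of(d):
    a=np.array(d['attitude'],float)
    if a.shape==(3,3): return a
    if a.size==3:
        from scipy.spatial.transform import Rotation as Ro
        return Ro.from_euler('xyz',a).as_matrix()
    raise Exception(a)
def ray(d,p):
    v=np.array([(p[0]-d['cx'])/d['fx'],(p[1]-d['cy'])/d['fy'],1.])
    return np.array(d['eye']),R_of(d)@v
def atz(d,p,z):
    e,v=ray(d,p); return e+v*(z-e[2])/v[2]
def proj(d,X):
    c=R_of(d).T@(np.array(X,float)-np.array(d['eye'])); return np.array([d['fx']*c[0]/c[2]+d['cx'],d['fy']*c[1]/c[2]+d['cy']])
def tri(d1,p1,d2,p2):
    e1,v1=ray(d1,p1);e2,v2=ray(d2,p2);v1=v1/np.linalg.norm(v1);v2=v2/np.linalg.norm(v2)
    A=np.c_[v1,-v2];s=np.linalg.lstsq(A,e2-e1,rcond=None)[0]
    a=e1+v1*s[0];b=e2+v2*s[1];return (a+b)/2,np.linalg.norm(a-b)
E
python3 - <<'E'
from h import *
ds={}
for n in('side','top'):
    d=grab(n,n+'0.png');print(n,d['fx'],d['cx'],d['cy'],d['eye'],d['attitude'])
    ds[n]=d
    for l in('bracket_arm','bracket','claw','slot','bare_post','frame','hung_slot','lock_strip'):
        for r in spotter.tip_of(n,l)[:4]: print(l,'tip',np.round(r['at'],1),round(r['conf'],2))
print(arm.get_state(), getattr(arm,'nose_length',None))
E
```

```text
pics
side 502.6428064228492 272.6695081521984 201.77250339727445 [-0.14397247  0.82500444  1.02359778] [-2.2576822   0.00928642 -2.53298652]
bracket_arm tip [257.5 191.5] 0.94
bracket_arm tip [307.8 249.6] 0.74
bracket_arm tip [321.9 191.5] 0.61
bracket_arm tip [191.2 242.1] 0.59
bracket tip [328.3 272.8] 0.96
bracket tip [302.  191.4] 0.81
bracket tip [257.4 169.6] 0.65
bracket tip [207.6 161.5] 0.41
claw tip [339.4 259.9] 0.75
claw tip [304.8 172.7] 0.72
claw tip [240.4 173.4] 0.56
slot tip [209.3 161.7] 0.82
bare_post tip [212.2 214.7] 0.91
bare_post tip [192.5 242.2] 0.44
bare_post tip [246.6 352.8] 0.15
frame tip [192.1 244.3] 0.62
frame tip [322.9 190. ] 0.46
hung_slot tip [156.5 204.3] 0.93
hung_slot tip [205.7 157.8] 0.49Traceback (most recent call last):
  File "<stdin>", line 7, in <module>
ValueError: it knows: bare_post, black_rack, bracket, bracket_arm, claw, frame, hung_slot, jar, slot, tip_box, white_rack
```

```bash
python3 - <<'E'
from h import *
for n in('top',):
    d=grab(n,n+'0.png');print(n,d['fx'],d['cx'],d['cy'],d['eye'],d['attitude'])
    for l in('bracket_arm','bracket','claw','slot','bare_post','frame','hung_slot'):
        for r in spotter.tip_of(n,l)[:4]: print(l,'tip',np.round(r['at'],1),round(r['conf'],2))
print(arm.get_state(), arm.nose_length)
E
```

```text
top 496.22651245601514 288.10575479166505 216.53893705345152 [ 0.28807088 -0.02154349  1.74511133] [-3.0143911   0.00385963 -1.55346348]
bracket_arm tip [304.9 254.3] 0.89
bracket_arm tip [342.8 175. ] 0.87
bracket_arm tip [360.3 236. ] 0.83
bracket tip [290.7 284.1] 0.86
bracket tip [362.6 214.6] 0.58
bracket tip [370.3 165.7] 0.57
claw tip [367.9 210. ] 0.86
claw tip [307.  279.5] 0.7
claw tip [357.9 148.6] 0.55
slot tip [291.  152.6] 0.85
slot tip [172.8 180.5] 0.15
bare_post tip [293.7 168.1] 0.77
bare_post tip [367.5 209.2] 0.45
frame tip [259.8 170.7] 0.9
frame tip [166.6 226.1] 0.35
hung_slot tip [225.2 160.6] 0.77
{'t': 0.8, 'q': array([-8.78929534e-01,  3.58559390e-01,  1.18798745e-02,  1.82041128e-05,
       -1.22405495e+00, -2.88105307e-01]), 'qd': array([-5.35750857e-04,  4.86809282e-05,  7.32503650e-04, -6.11787590e-04,
       -4.71771020e-04,  5.76064630e-05]), 'joint_efforts': array([-2.04800795e-04, -5.82279646e+01,  2.93282408e+01,  7.00172827e+00,
        1.27672643e-02, -1.05577520e-07]), 'eef_pos': array([ 0.26517017, -0.62071651,  0.24558203]), 'ee_rot': array([-3.12349598,  1.57073214, -1.14893198]), 'force': array([-0.26845906,  0.70287477,  0.33737617]), 'moment': array([0.03015347, 0.01320888, 0.00585955]), 'width': 0.08767262769390508} 0.019
```

View pics/side0.png

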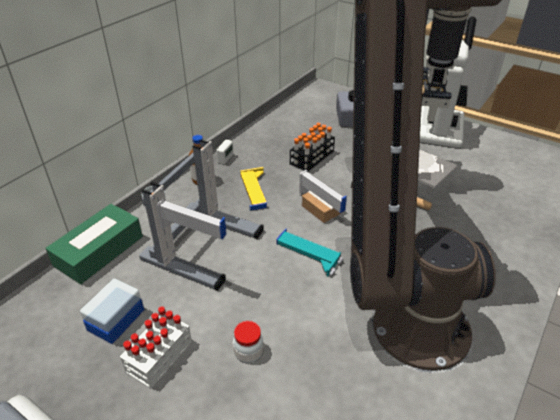

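```bash
sleep 1
```

```text
(no output)
```

View pics/top0.png

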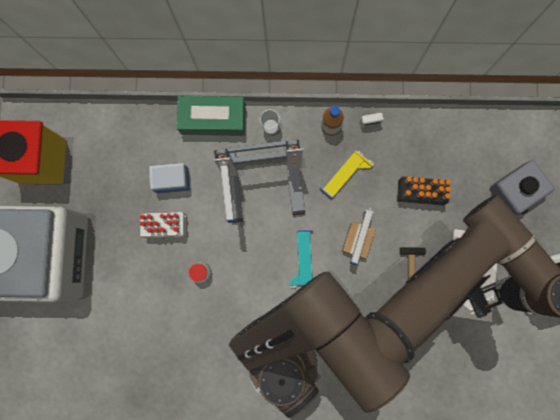

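```bash
python3 - <<'E'
import cv2
a=cv2.imread('pics/top0.png');b=cv2.imread('pics/side0.png')
cv2.imwrite('pics/c1.png',cv2.resize(a[195:275,330:390],None,fx=7,fy=7,interpolation=2))
cv2.imwrite('pics/c2.png',cv2.resize(b[160:230,285:360],None,fx=8,fy=8,interpolation=2))
cv2.imwrite('pics/c3.png',cv2.resize(a[125:255,200:320],None,fx=4.6,fy=4.6,interpolation=2))
cv2.imwrite('pics/c4.png',cv2.resize(b[125:295,130:275],None,fx=3.5,fy=3.5,interpolation=2))
E
```

```text
(no output)
```

View pics/c1.png

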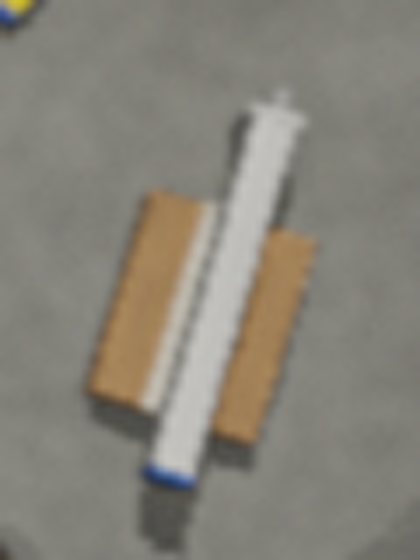

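View pics/c2.png

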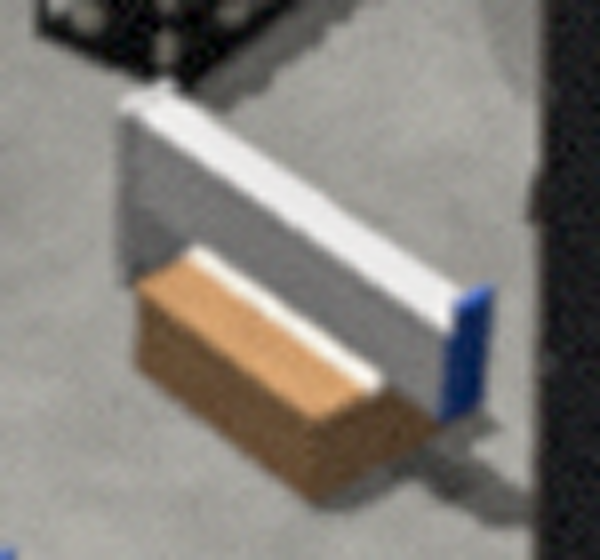

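View pics/c3.png

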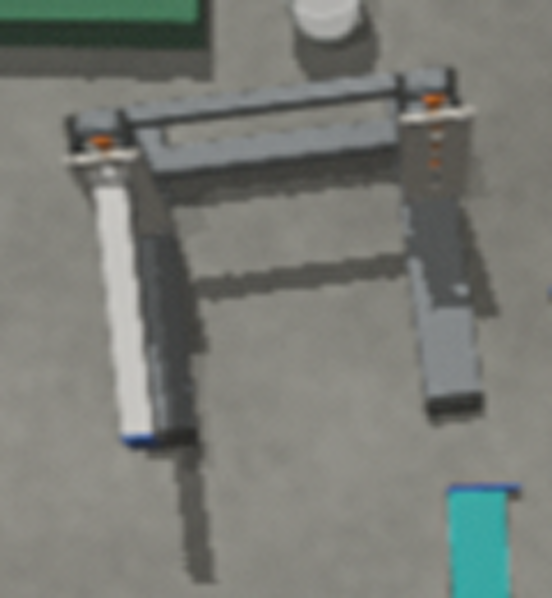

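View pics/c4.png

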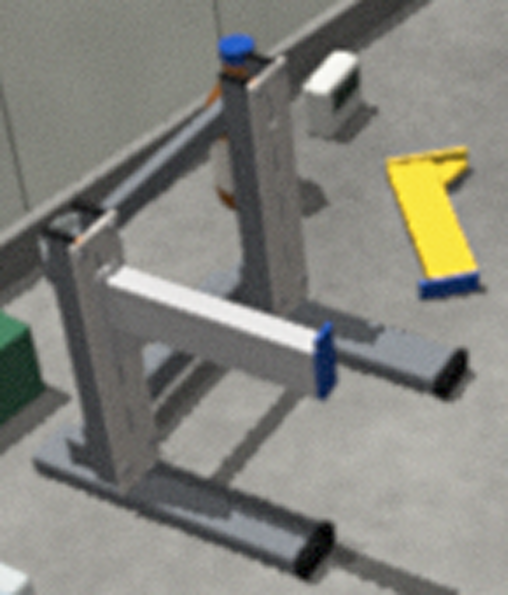

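```bash
python3 - <<'E'
import cv2
a=cv2.imread('pics/top0.png');b=cv2.imread('pics/side0.png')
def c(im,x0,y0,w,h,f,n):
    o=cv2.resize(im[y0:y0+h,x0:x0+w],None,fx=f,fy=f,interpolation=2)
    for i in range(0,w,5): cv2.putText(o,str(x0+i),(i*f,10),0,.35,(0,0,255)); cv2.line(o,(i*f,12),(i*f,18),(0,0,255))
    for i in range(5,h,5): cv2.putText(o,str(y0+i),(0,i*f+4),0,.35,(0,0,255))
    cv2.imwrite('pics/'+n,o)
c(a,205,133,105,42,7,'d1.png')
c(b,185,125,60,100,6,'d2.png')
c(b,135,175,100,80,7,'d3.png')
E
```

```text
(no output)
```

View pics/d1.png

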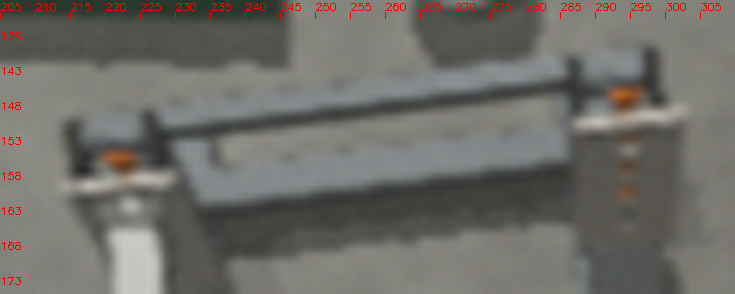

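View pics/d2.png

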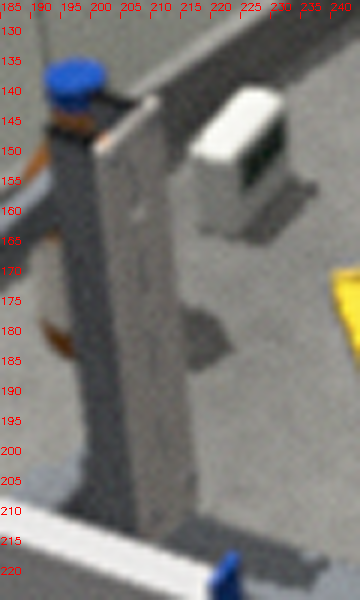

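View pics/d3.png

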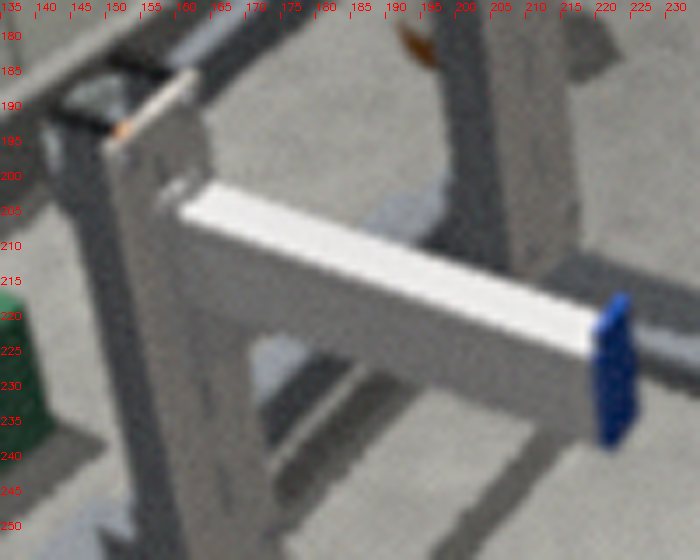

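```bash
python3 - <<'E'
from h import *
T=grab('top');S=grab('side')
def t(n,p,q):
    X,e=tri(T,p,S,q);print(n,np.round(X*1000,1),'res',round(e*1000,1));return X
a=t('bareL',(286.9,150.6),(201.3,150));b=t('bareR',(303.3,148.9),(211.2,141.3))
c=t('hungL',(213.9,159.7),(150,196));d=t('hungR',(230,158.6),(163.1,185.3))
m=(a+b)/2;n=(c+d)/2;print((n-m)*1000,np.linalg.norm(n-m),np.degrees(np.arctan2(-(n-m)[0],(n-m)[1])))
# hung arm far (root) corners and nose
c3=lambda x,y:(200+x/4.6,125+y/4.6)
d3=lambda x,y:(135+x/7,175+y/7)
t('hung nose left top',c3(122,436),d3(594,352)); t('hung nose right',c3(155,436),d3(600,325))
t('slot tip',(291,152.6),(209.3,161.7));t('hungslot tip',(225.2,160.6),(156.5,204.3))
t('br arm',(360.3,236),(321.9,191.5));
for z in(.089,):
    c1=lambda x,y:(330+x/7,195+y/7)
    A=atz(T,c1(172,464),z);B=atz(T,c1(277,112),z);print(A,B,np.linalg.norm(A-B),np.degrees(np.arctan2(*(B-A)[[1,0]])))
    A=atz(S,(285+470/8,160+310/8),z);B=atz(S,(285+150/8,160+95/8),z);print(A,B,np.linalg.norm(A-B),np.degrees(np.arctan2(*(B-A)[[1,0]])))
# orange noses in top
for p in [(293.8,152.2),(294.5,160.3),(294,147)]:
    for z in (.27,.22,.16):print(p,z,np.round(atz(T,p,z),4))
E
```

```text
bareL [681.1  -5.3 263.1] res 0.1
bareR [687.7 -55.3 262.3] res 0.8
hungL [649.4 217.8 263.8] res 1.8
hungR [653.7 168.7 263.5] res 1.7
[-32.85798895 223.54579335   0.96279185] 0.2259497646132373 8.361773568612218
hung nose left top [468.5 177.  229.8] res 0.0
hung nose right [474.1 158.7 225. ] res 11.2
slot tip [681.3 -21.8 216. ] res 14.0
hungslot tip [661.2 191.6 213.7] res 6.5
br arm [ 439.  -259.    60.8] res 3.9
[ 0.35350232 -0.23501926  0.089     ] [ 0.52315268 -0.28543599  0.089     ] 0.17698330815474347 -16.550906185904047
[ 0.34947194 -0.23442855  0.089     ] [ 0.51866823 -0.28243991  0.089     ] 0.17587630949730307 -15.841889054033192
(293.8, 152.2) 0.27 [ 0.6745 -0.0265  0.27  ]
(293.8, 152.2) 0.22 [ 0.6876 -0.0267  0.22  ]
(293.8, 152.2) 0.16 [ 0.7033 -0.0269  0.16  ]
(294.5, 160.3) 0.27 [ 0.6493 -0.029   0.27  ]
(294.5, 160.3) 0.22 [ 0.6616 -0.0293  0.22  ]
(294.5, 160.3) 0.16 [ 0.6762 -0.0296  0.16  ]
(294, 147) 0.27 [ 0.6908 -0.0269  0.27  ]
(294, 147) 0.22 [ 0.7044 -0.027   0.22  ]
(294, 147) 0.16 [ 0.7208 -0.0273  0.16  ]
```

```bash
cat >> h.py <<'E'
from scipy.spatial.transform import Rotation as Ro
def st():
    s=arm.get_state();R=Ro.from_euler('xyz',s['ee_rot']).as_matrix()
    z=R[:,2];return dict(t=s['t'],p=np.round(s['eef_pos']*1000,1),x=np.round(R[:,0],3),jaw=round(np.degrees(np.arctan2(z[1],z[0])),2),jz=round(z[2],4),q=np.round(s['q'],2),f=np.round(s['force'],1),m=np.round(s['moment'],2),w=round(s['width']*1000,1))
E
python3 - <<'E'
from h import *
print(st())
E
```

```text
{'t': 0.9, 'p': array([ 265.2, -620.7,  245.6]), 'x': array([ 0.,  0., -1.]), 'jaw': np.float64(113.14), 'jz': np.float64(-0.0), 'q': array([-0.88,  0.36,  0.01, -0.  , -1.22, -0.29]), 'f': array([-0.3, -0.3, -0.3]), 'm': array([0.07, 0.03, 0.03]), 'w': 87.7}
```

```bash
python3 -m handwheel '{"gripper":[1,1,1,1,1,1,1,1,1,1,1,1],"travel":[[0.35,0.721,-0.16],[0.35,0.721,-0.16],[0.35,0.721,-0.16],[0.35,0.721,-0.16],[0.35,0.721,-0.16],[0.35,0.721,-0.16],[0.35,0.721,-0.16],[0.35,0.721,-0.16],[0.35,0.721,-0.16],[0.35,0.721,-0.16],[0.35,0.721,-0.16],[0.35,0.721,-0.16]],"spin":[-0.88,-0.88,-0.88,-0.88,-0.88,-0.88,-0.88,-0.88,-0.88,-0.88,-0.88,-0.88]}' 30
python3 - <<'E'
from h import *
print(st())
T=grab('top','t1.png');S=grab('side','s1.png')
cv2.imwrite('pics/e1.png',np.hstack([cv2.resize(T['pixels'][190:280,310:400],(400,400)),cv2.resize(S['pixels'][140:240,260:360],(400,400))]))
E
```

```text
t: 2.1
eef_pos: [0.44, -0.2608, 0.1658]
ee_rot: [-1.764, 1.57, -0.481]
force: [-0.6, -0.4, 0.1]
width: 0.0878
{'t': 2.1, 'p': array([ 440. , -260.8,  165.8]), 'x': array([ 0., -0., -1.]), 'jaw': np.float64(73.5), 'jz': np.float64(-0.0001), 'q': array([-0.15,  0.16, -0.46,  0.  , -0.95, -1.71]), 'f': array([-0.6, -0.4,  0.1]), 'm': array([-0.07, -0.01,  0.01]), 'w': 87.8}
```

View pics/e1.png

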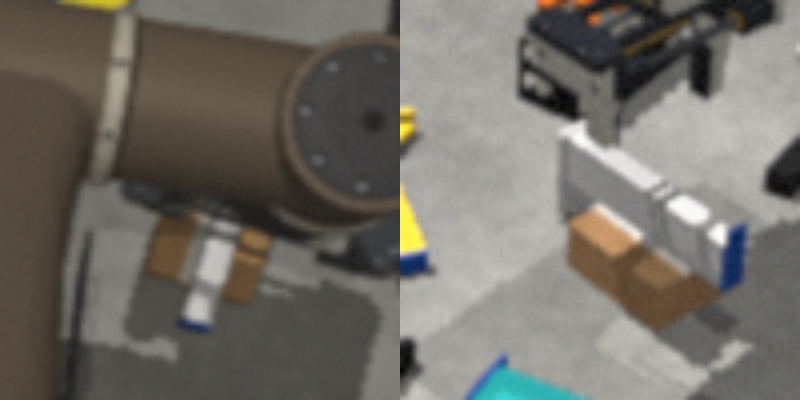

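The shown side crop: the grey/white bracket with blue cap sits on the carton, centred under the gripper. Candidates were turquoise (305,255), yellow (345,175), hung bracket (228,190) and the grey one on the carton (361,236) in the top view; I chose the last.

```bash
python3 -m handwheel '{"gripper":[1,1,1,1,-1,-1,-1,-1,-1,-1],"travel":[[0,0,-0.08],[0,0,-0.14],[0,0,-0.188],[0,0,-0.188],[0,0,-0.188],[0,0,-0.188],[0,0,-0.188],[0,0,-0.188],[0,0,-0.188],[0,0,-0.188]],"spin":[0,0,0,0,0,0,0,0,0,0]}' 35
python3 - <<'E'
from h import *
print(st())
E
```

```text
t: 3.2
eef_pos: [0.4404, -0.2602, 0.0719]
ee_rot: [-1.435, 1.57, -0.152]
force: [0.1, -0.4, -0.1]
width: 0.0454
{'t': 3.2, 'p': array([ 440.4, -260.2,   71.9]), 'x': array([ 0.001, -0.   , -1.   ]), 'jaw': np.float64(73.54), 'jz': np.float64(0.0001), 'q': array([-0.15,  0.28, -0.56,  0.  , -0.73, -1.71]), 'f': array([ 0.1, -0.4, -0.1]), 'm': array([-0.01, -0.08, -0.05]), 'w': 45.4}
```

```bash
python3 -m handwheel '{"gripper":[-1,-1,-1,-1,-1,-1,-1,-1],"travel":[[0,0,0],[0,0,0],[0,0,0],[0,0,0],[0,0,0],[0,0,0],[0,0,0],[0,0,0]],"spin":[0,0,0,0,0,0,0,0]}' 35
python3 - <<'E'
from h import *
print(st())
E
```

```text
t: 4.0
eef_pos: [0.4402, -0.2602, 0.0715]
ee_rot: [-0.284, 1.571, 0.999]
force: [1.0, 1.7, -0.7]
width: 0.0199
{'t': 4.0, 'p': array([ 440.2, -260.2,   71.5]), 'x': array([ 0.,  0., -1.]), 'jaw': np.float64(73.54), 'jz': np.float64(0.0001), 'q': array([-0.15,  0.28, -0.56, -0.  , -0.73, -1.71]), 'f': array([ 1. ,  1.7, -0.7]), 'm': array([ 0.44, -0.17,  0.  ]), 'w': 19.9}
```

```bash
python3 -m handwheel '{"gripper":[-1,-1,-1,-1,-1,-1,-1,-1,-1,-1,-1,-1,-1,-1,-1],"travel":[[0,0,0.04],[0,0,0.12],[0,0,0.22],[0,0,0.32],[0.05,0.1,0.32],[0.1,0.2,0.32],[0.15,0.3,0.32],[0.2,0.38,0.32],[0.2,0.42,0.32],[0.2,0.42,0.32],[0.2,0.42,0.32],[0.2,0.42,0.32],[0.2,0.42,0.32],[0.2,0.42,0.32],[0.2,0.42,0.32]],"spin":[0,0,0,0,0.14,0.28,0.42,0.55,0.55,0.55,0.55,0.55,0.55,0.55,0.55]}' 35
python3 - <<'E'
from h import *
print(st())
T=grab('top','t2.png');S=grab('side','s2.png')
b=S['pixels']
def c(im,x0,y0,w,h,f,n):
    o=cv2.resize(im[y0:y0+h,x0:x0+w],None,fx=f,fy=f,interpolation=2)
    for i in range(0,w,5): cv2.putText(o,str(x0+i),(i*f,10),0,.35,(0,0,255)); cv2.line(o,(i*f,12),(i*f,18),(0,0,255))
    for i in range(5,h,5): cv2.putText(o,str(y0+i),(0,i*f+4),0,.35,(0,0,255))
    cv2.imwrite('pics/'+n,o)
c(b,180,110,110,84,7,'f2.png')
E
```

```text
t: 5.5
eef_pos: [0.54, -0.0509, 0.2317]
ee_rot: [-1.569, 1.571, 0.145]
force: [-0.2, 0.0, -2.4]
width: 0.0196
{'t': 5.5, 'p': array([540. , -50.9, 231.7]), 'x': array([ 0.,  0., -1.]), 'jaw': np.float64(98.22), 'jz': np.float64(0.0), 'q': array([ 0.27,  0.15, -0.3 ,  0.  , -1.12, -1.69]), 'f': array([-0.2,  0. , -2.4]), 'm': array([ 0.02, -0.02, -0.02]), 'w': 19.6}
```

View pics/f2.png

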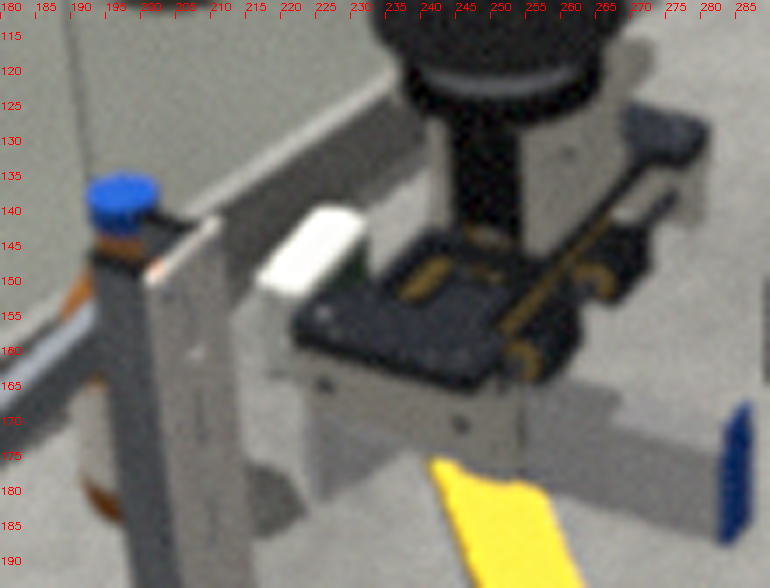

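View pics/t2.png

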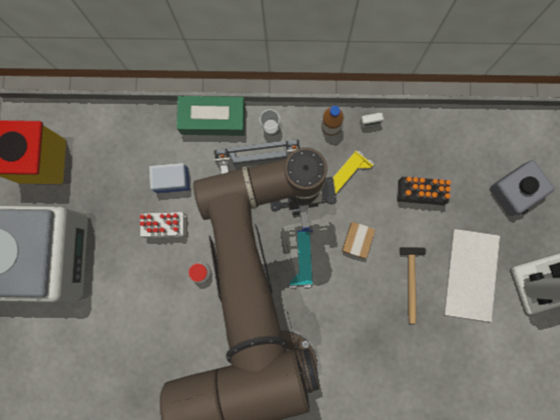

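```bash
python3 - <<'E'
from h import *
S=grab('side');s=arm.get_state();p=s['eef_pos']
yaw=np.radians(98.22-90);X=np.array([np.cos(yaw),np.sin(yaw),0]);Y=np.array([-X[1],X[0],0]);Z=np.array([0,0,1])
c=p-[0,0,.005]
for off in(-.004,0,.004):
  for n,(a,b,h) in dict(botL=(-92,10,-22),botR=(-92,-10,-22),topL=(-92,10,34),topR=(-92,-10,34),armtopL=(-88,10,22),plateBotL=(95,13,-58),plateBotR=(95,-13,-58),plateFrontBotL=(89,13,-58)).items():
    print(off,n,np.round(proj(S,c+X*(a/1000+off)+Y*b/1000+Z*h/1000),1))
E
python3 - <<'E'
import cv2
S=cv2.imread('pics/s2.png')
def c(im,x0,y0,w,h,f,n):
    o=cv2.resize(im[y0:y0+h,x0:x0+w],None,fx=f,fy=f,interpolation=2)
    for i in range(0,w,5): cv2.putText(o,str(x0+i),(i*f,10),0,.35,(0,0,255)); cv2.line(o,(i*f,12),(i*f,18),(0,0,255))
    for i in range(5,h,5): cv2.putText(o,str(y0+i),(0,i*f+4),0,.35,(0,0,255))
    cv2.imwrite('pics/'+n,o)
c(S,195,135,55,55,13,'g1.png')
c(S,255,155,40,40,15,'g2.png')
E
```

```text
-0.004 botL [283.3 187.7]
-0.004 botR [286.5 183.6]
-0.004 topL [283.4 170.6]
-0.004 topR [286.7 166.5]
-0.004 armtopL [282.  173.9]
-0.004 plateBotL [223.2 180.6]
-0.004 plateBotR [227.9 175.7]
-0.004 plateFrontBotL [225.1 181.2]
0 botL [281.9 187.3]
0 botR [285.2 183.2]
0 topL [282.  170.2]
0 topR [285.3 166.1]
0 armtopL [280.6 173.5]
0 plateBotL [222.  180.2]
0 plateBotR [226.7 175.3]
0 plateFrontBotL [223.9 180.8]
0.004 botL [280.6 186.9]
0.004 botR [283.8 182.8]
0.004 topL [280.6 169.8]
0.004 topR [283.9 165.8]
0.004 armtopL [279.2 173.1]
0.004 plateBotL [220.8 179.9]
0.004 plateBotR [225.5 175. ]
0.004 plateFrontBotL [222.6 180.4]
```

View pics/g1.png

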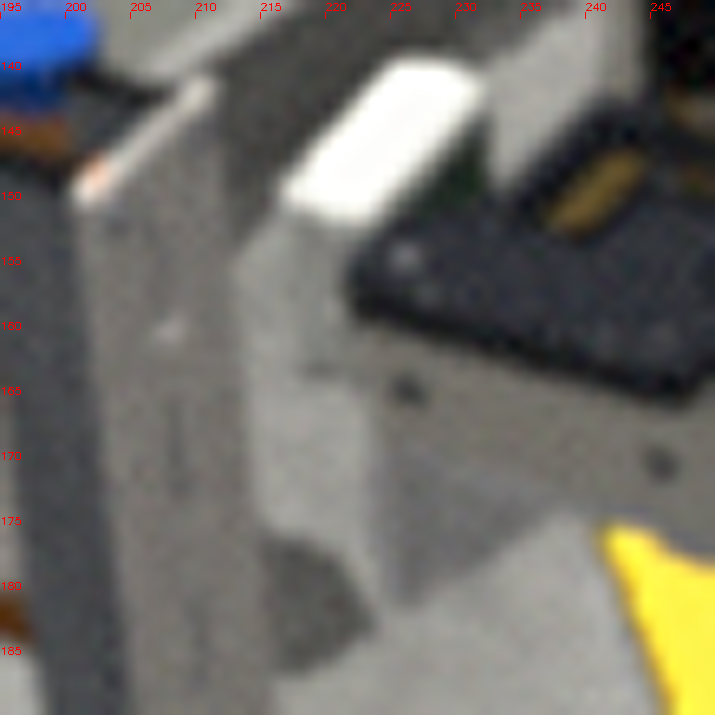

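View pics/g2.png

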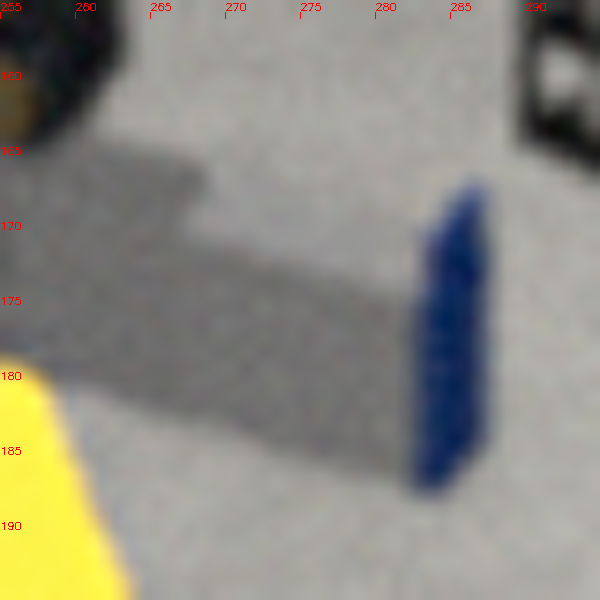

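```bash
python3 - <<'E'
from h import *
S=grab('side')
y=np.radians(8.3);X=np.array([np.cos(y),np.sin(y),0]);Y=np.array([-X[1],X[0],0])
P0=np.array([.6844,-.0303,.26])
def pl(p,d=0):
    e,v=ray(S,p);return e+v*(((P0+X*d-e)@X)/(v@X))
for p in [(207.8,160.3),(208,169),(209.6,183),(201.3,150),(211.2,141.3),(206.25,145.6)]:
  for d in (0,.003):
    q=pl(p,d);print(p,d,np.round(q*1000,1),'lat',round(q@Y*1000,1))
# predict slots for lat = candidates
for lat in (-.124,-.127,-.130):
    print(lat,[np.round(proj(S,X*(P0@X)+Y*lat+np.array([0,0,z])),1) for z in (.2155,.2475,.1655,.1975,.1155,.1475)])
E
```

```text
(207.8, 160.3) 0 [684.2 -29.2 214. ] lat -127.7
(207.8, 160.3) 0.003 [687.8 -32.9 210.5] lat -131.9
(208, 169) 0 [683.7 -25.6 186.2] lat -124.0
(208, 169) 0.003 [687.3 -29.3 182.5] lat -128.2
(209.6, 183) 0 [683.7 -25.8 135.8] lat -124.2
(209.6, 183) 0.003 [687.3 -29.5 131.9] lat -128.4
(201.3, 150) 0 [680.7  -4.8 263.5] lat -103.0
(201.3, 150) 0.003 [684.2  -8.3 260.2] lat -107.0
(211.2, 141.3) 0 [688.  -55.  262.4] lat -153.7
(211.2, 141.3) 0.003 [691.6 -58.8 259.1] lat -158.0
(206.25, 145.6) 0 [684.3 -29.6 263.1] lat -128.0
(206.25, 145.6) 0.003 [687.9 -33.3 259.8] lat -132.2
-0.124 [array([207. , 160.5]), array([206. , 151.1]), array([208.6, 174.8]), array([207.6, 165.8]), array([210.2, 188.5]), array([209.2, 179.8])]
-0.127 [array([207.6, 160. ]), array([206.6, 150.5]), array([209.2, 174.3]), array([208.2, 165.2]), array([210.7, 188. ]), array([209.7, 179.3])]
-0.13 [array([208.2, 159.5]), array([207.1, 150. ]), array([209.8, 173.7]), array([208.8, 164.7]), array([211.3, 187.4]), array([210.3, 178.7])]
```

```bash
python3 -m handwheel '{"gripper":[-1,-1,-1,-1,-1,-1],"travel":[[0.025,0.005,0],[0.05,0.009,0],[0.065,0.012,0],[0.074,0.0136,0],[0.074,0.0136,0],[0.074,0.0136,0]],"spin":[0,0,0,0,0,0]}' 28
python3 - <<'E'
from h import *
print(st())
E
```

```text
t: 6.3
eef_pos: [0.577, -0.0434, 0.2312]
ee_rot: [1.54, 1.57, -3.028]
force: [0.2, 0.3, -3.1]
width: 0.0202
{'t': 6.3, 'p': array([577. , -43.4, 231.2]), 'x': array([-0.001, -0.   , -1.   ]), 'jaw': np.float64(98.28), 'jz': np.float64(0.0), 'q': array([ 0.26,  0.21, -0.23, -0.  , -1.13, -1.69]), 'f': array([ 0.2,  0.3, -3.1]), 'm': array([0.02, 0.  , 0.04]), 'w': 20.2}
```

```bash
python3 -m handwheel '{"gripper":[-1,-1,-1,-1],"travel":[[0.004,0.0006,0],[0.008,0.0012,0],[0.012,0.0018,0],[0.012,0.0018,0]],"spin":[0,0,0,0]}'
python3 -c "
from h import *
print(st())"
```

```text
t: 6.7
eef_pos: [0.5834, -0.0425, 0.2316]
ee_rot: [-1.671, 1.571, 0.044]
force: [-0.6, -0.1, -2.3]
width: 0.0197
{'t': 6.7, 'p': array([583.4, -42.5, 231.6]), 'x': array([ 0.,  0., -1.]), 'jaw': np.float64(98.29), 'jz': np.float64(-0.0), 'q': array([ 0.26,  0.22, -0.21,  0.  , -1.14, -1.69]), 'f': array([-0.6, -0.1, -2.3]), 'm': array([0.02, 0.02, 0.03]), 'w': 19.7}
```

```bash
python3 -m handwheel '{"gripper":[-1,-1,-1,-1],"travel":[[0.002,0.0003,0],[0.004,0.0006,0],[0.006,0.0009,0],[0.006,0.0009,0]],"spin":[0,0,0,0]}'
python3 -c "
from h import *
print(st());d=grab('side','s3.png')
o=cv2.resize(d['pixels'][130:200,190:250],None,fx=10,fy=8,interpolation=2);cv2.imwrite('pics/s3c.png',o)"
```

```text
t: 7.1
eef_pos: [0.5863, -0.042, 0.2316]
ee_rot: [-1.76, 1.571, -0.044]
force: [-0.1, -0.5, -4.0]
width: 0.0202
{'t': 7.1, 'p': array([586.3, -42. , 231.6]), 'x': array([ 0., -0., -1.]), 'jaw': np.float64(98.29), 'jz': np.float64(-0.0), 'q': array([ 0.26,  0.23, -0.21,  0.  , -1.14, -1.69]), 'f': array([-0.1, -0.5, -4. ]), 'm': array([-0.  ,  0.03,  0.01]), 'w': 20.2}
```

View pics/s3c.png

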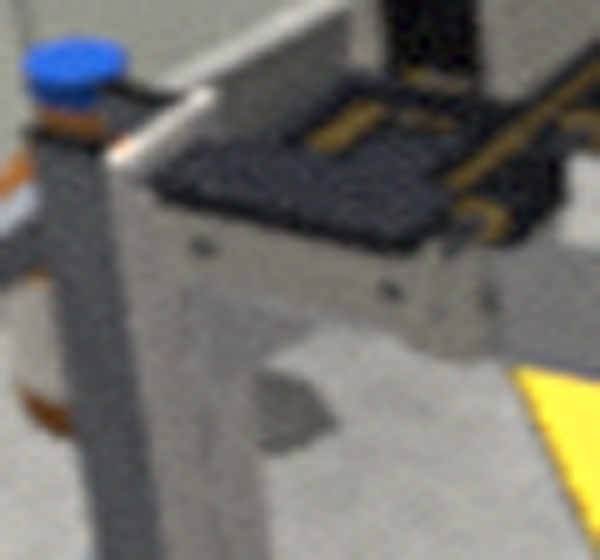

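```bash
python3 -m handwheel '{"gripper":[-1,-1,-1,-1],"travel":[[0.002,0.0003,0],[0.004,0.0006,0],[0.006,0.0009,0],[0.006,0.0009,0]],"spin":[0,0,0,0]}'
python3 -c "
from h import *
print(st())"
```

```text
t: 7.55
eef_pos: [0.5893, -0.0416, 0.2315]
ee_rot: [-2.041, 1.571, -0.326]
force: [-0.1, -0.3, -2.7]
width: 0.0196
{'t': 7.55, 'p': array([589.3, -41.6, 231.5]), 'x': array([ 0., -0., -1.]), 'jaw': np.float64(98.29), 'jz': np.float64(-0.0), 'q': array([ 0.26,  0.23, -0.2 ,  0.  , -1.14, -1.69]), 'f': array([-0.1, -0.3, -2.7]), 'm': array([-0.01, -0.02, -0.01]), 'w': 19.6}
```

```bash
python3 -m handwheel '{"gripper":[-1,-1,-1,-1],"travel":[[0.002,0.0003,0],[0.004,0.0006,0],[0.005,0.0007,0],[0.005,0.0007,0]],"spin":[0,0,0,0]}'
python3 -c "
from h import *
print(st())"
```

```text
t: 7.95
eef_pos: [0.5918, -0.0412, 0.2315]
ee_rot: [2.051, 1.571, -2.517]
force: [0.2, -0.2, -3.3]
width: 0.0199
{'t': 7.95, 'p': array([591.8, -41.2, 231.5]), 'x': array([-0., -0., -1.]), 'jaw': np.float64(98.29), 'jz': np.float64(-0.0), 'q': array([ 0.26,  0.23, -0.2 ,  0.  , -1.14, -1.69]), 'f': array([ 0.2, -0.2, -3.3]), 'm': array([ 0.01, -0.05, -0.01]), 'w': 19.9}
```

```bash
python3 -m handwheel '{"gripper":[-1,-1,-1],"travel":[[0.002,0.0003,0],[0.003,0.0004,0],[0.003,0.0004,0]],"spin":[0,0,0]}'
python3 -c "
from h import *
print(st());d=grab('side','s4.png')
o=cv2.resize(d['pixels'][130:200,190:250],None,fx=10,fy=8,interpolation=2);cv2.imwrite('pics/s4c.png',o)"
```

```text
t: 8.25
eef_pos: [0.5933, -0.0411, 0.2315]
ee_rot: [1.966, 1.571, -2.602]
force: [0.2, -0.6, -2.9]
width: 0.0203
{'t': 8.25, 'p': array([593.3, -41.1, 231.5]), 'x': array([-0., -0., -1.]), 'jaw': np.float64(98.29), 'jz': np.float64(-0.0), 'q': array([ 0.26,  0.24, -0.19,  0.  , -1.14, -1.69]), 'f': array([ 0.2, -0.6, -2.9]), 'm': array([-0.  , -0.03,  0.03]), 'w': 20.3}
```

View pics/s4c.png

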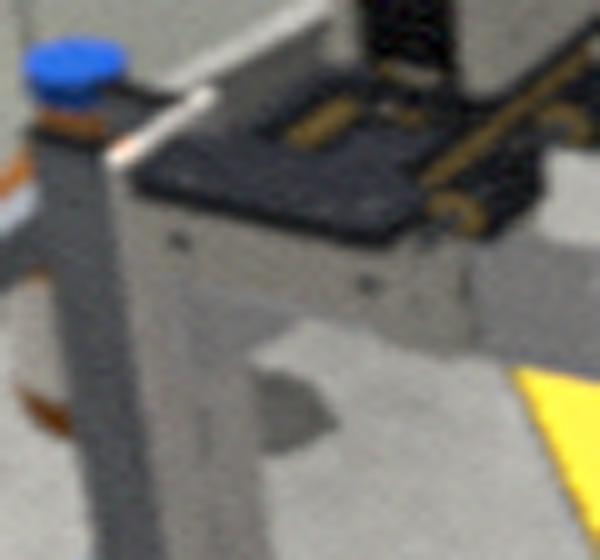

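```bash
python3 - <<'E'
import cv2,numpy as np
for n in('s2','s3','s4'):
    a=cv2.imread(f'pics/{n}.png').astype(int);r=a[150:200,240:300]
    m=(r[...,0]>r[...,2]+50)&(r[...,0]>70)
    y,x=np.nonzero(m);print(n,m.sum(),x.mean()+240,y.mean()+150,x.min()+240,x.max()+240)
a,b=[cv2.imread(f'pics/{n}.png') for n in('s3','s4')]
cv2.imwrite('pics/cmp.png',np.vstack([cv2.resize(i[135:190,195:285],None,fx=8,fy=5,interpolation=2) for i in(a,b)]))
E
```

```text
s2 52 284.46153846153845 177.34615384615384 283 286
s3 58 268.44827586206895 173.5689655172414 267 270
s4 48 266.0 172.5 265 267
```

View pics/cmp.png

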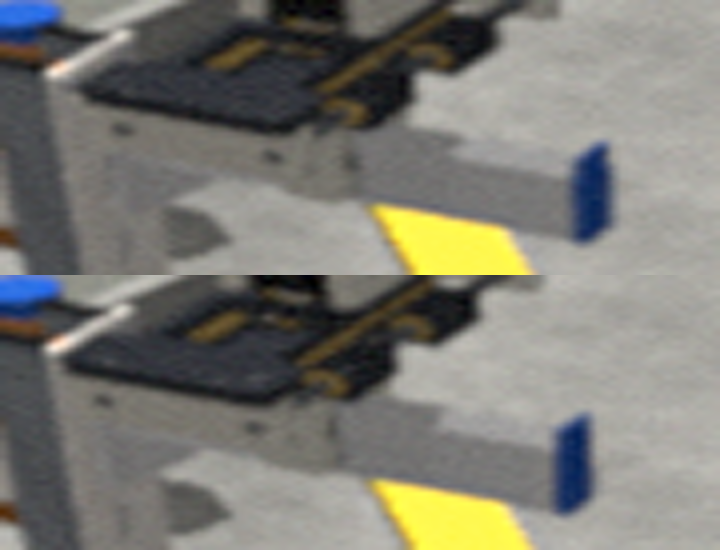

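```bash
python3 -m handwheel '{"gripper":[-1,-1,-1],"travel":[[0.002,0.0003,0],[0.002,0.0003,0],[0.002,0.0003,0]],"spin":[0,0,0]}'
python3 -c "
from h import *
print(st())"
python3 -m handwheel '{"gripper":[-1,-1,-1],"travel":[[0.002,0.0003,0],[0.002,0.0003,0],[0.002,0.0003,0]],"spin":[0,0,0]}'
python3 -c "
from h import *
print(st())"
```

```text
t: 8.6
eef_pos: [0.5942, -0.0409, 0.2316]
ee_rot: [1.883, 1.571, -2.685]
force: [-0.9, -1.0, -2.3]
width: 0.0197
{'t': 8.6, 'p': array([594.2, -40.9, 231.6]), 'x': array([-0., -0., -1.]), 'jaw': np.float64(98.29), 'jz': np.float64(-0.0), 'q': array([ 0.26,  0.24, -0.19,  0.  , -1.14, -1.69]), 'f': array([-0.9, -1. , -2.3]), 'm': array([-0.05,  0.  ,  0.03]), 'w': 19.7}
t: 8.9
eef_pos: [0.5948, -0.0408, 0.2313]
ee_rot: [1.536, 1.57, -3.032]
force: [-1.9, -0.2, -3.2]
width: 0.02
{'t': 8.9, 'p': array([594.8, -40.8, 231.3]), 'x': array([-0.001, -0.   , -1.   ]), 'jaw': np.float64(98.28), 'jz': np.float64(0.0), 'q': array([ 0.26,  0.24, -0.19, -0.  , -1.14, -1.69]), 'f': array([-1.9, -0.2, -3.2]), 'm': array([-0.1 ,  0.82, -0.01]), 'w': 20.0}
```

```bash
python3 -m handwheel '{"gripper":[-1,-1,-1,-1],"travel":[[-0.001,0,0],[-0.001,0,-0.003],[-0.001,0,-0.006],[-0.001,0,-0.006]],"spin":[0,0,0,0]}'
python3 -c "
from h import *
print(st())"
python3 -m handwheel '{"gripper":[-1,-1,-1,-1],"travel":[[0,0,-0.003],[0,0,-0.006],[0,0,-0.008],[0,0,-0.008]],"spin":[0,0,0,0]}'
python3 -c "
from h import *
print(st())"
```

```text
t: 9.3
eef_pos: [0.5948, -0.0407, 0.2283]
ee_rot: [-0.219, 1.571, 1.496]
force: [-0.6, -0.2, -3.6]
width: 0.0201
{'t': 9.3, 'p': array([594.8, -40.7, 228.3]), 'x': array([ 0.,  0., -1.]), 'jaw': np.float64(98.29), 'jz': np.float64(0.0), 'q': array([ 0.26,  0.24, -0.19, -0.  , -1.14, -1.69]), 'f': array([-0.6, -0.2, -3.6]), 'm': array([-0.03,  0.21,  0.02]), 'w': 20.1}
t: 9.7
eef_pos: [0.5947, -0.0407, 0.2244]
ee_rot: [1.312, 1.571, 3.028]
force: [-0.7, -0.1, -3.3]
width: 0.0195
{'t': 9.7, 'p': array([594.7, -40.7, 224.4]), 'x': array([-0.,  0., -1.]), 'jaw': np.float64(98.29), 'jz': np.float64(0.0), 'q': array([ 0.26,  0.24, -0.2 , -0.  , -1.13, -1.69]), 'f': array([-0.7, -0.1, -3.3]), 'm': array([-0.05,  0.16, -0.04]), 'w': 19.5}
```

```bash
python3 -m handwheel '{"gripper":[-1,-1,-1,-1],"travel":[[0,0,-0.003],[0,0,-0.006],[0,0,-0.008],[0,0,-0.008]],"spin":[0,0,0,0]}'
python3 -c "
from h import *
print(st())"
python3 -m handwheel '{"gripper":[-1,-1,-1],"travel":[[0,0,-0.002],[0,0,-0.003],[0,0,-0.003]],"spin":[0,0,0]}'
python3 -c "
from h import *
print(st())"
```

```text
t: 10.1
eef_pos: [0.5947, -0.0407, 0.2204]
ee_rot: [1.059, 1.571, 2.774]
force: [-1.1, -0.8, -2.7]
width: 0.0198
{'t': 10.1, 'p': array([594.7, -40.7, 220.4]), 'x': array([-0.,  0., -1.]), 'jaw': np.float64(98.29), 'jz': np.float64(0.0), 'q': array([ 0.26,  0.25, -0.2 , -0.  , -1.12, -1.69]), 'f': array([-1.1, -0.8, -2.7]), 'm': array([-0.04,  0.12,  0.02]), 'w': 19.8}
t: 10.4
eef_pos: [0.5947, -0.0408, 0.219]
ee_rot: [-1.635, 1.571, 0.08]
force: [-0.0, 0.1, -2.7]
width: 0.0198
{'t': 10.4, 'p': array([594.7, -40.8, 219. ]), 'x': array([ 0.,  0., -1.]), 'jaw': np.float64(98.29), 'jz': np.float64(-0.0), 'q': array([ 0.26,  0.25, -0.21,  0.  , -1.12, -1.69]), 'f': array([-0. ,  0.1, -2.7]), 'm': array([-0.05,  0.13, -0.01]), 'w': 19.8}
```

```bash
python3 -m handwheel '{"gripper":[-1,-1,-1],"travel":[[0,0,-0.002],[0,0,-0.002],[0,0,-0.002]],"spin":[0,0,0]}'
python3 -c "
from h import *
print(st())"
python3 -m handwheel '{"gripper":[-1,-1,-1],"travel":[[0,0,-0.002],[0,0,-0.002],[0,0,-0.002]],"spin":[0,0,0]}'
python3 -c "
from h import *
print(st())"
```

```text
t: 10.7
eef_pos: [0.5945, -0.0409, 0.2182]
ee_rot: [2.098, 1.571, -2.47]
force: [-2.6, -0.5, -1.4]
width: 0.0197
{'t': 10.7, 'p': array([594.5, -40.9, 218.2]), 'x': array([-0., -0., -1.]), 'jaw': np.float64(98.29), 'jz': np.float64(-0.0001), 'q': array([ 0.26,  0.25, -0.21,  0.  , -1.11, -1.69]), 'f': array([-2.6, -0.5, -1.4]), 'm': array([-0.11,  0.68,  0.02]), 'w': 19.7}
t: 11.0
eef_pos: [0.5945, -0.0409, 0.2173]
ee_rot: [2.861, 1.571, -1.707]
force: [-4.5, -0.3, 2.0]
width: 0.0198
{'t': 11.0, 'p': array([594.5, -40.9, 217.3]), 'x': array([-0., -0., -1.]), 'jaw': np.float64(98.28), 'jz': np.float64(-0.0002), 'q': array([ 0.26,  0.25, -0.21,  0.  , -1.11, -1.69]), 'f': array([-4.5, -0.3,  2. ]), 'm': array([-0.29,  1.32, -0.05]), 'w': 19.8}
```

```bash
python3 -m handwheel '{"gripper":[-0.3,-0.3,-0.3,-0.3,-0.3,-0.3,-0.3,-0.3],"travel":[[0,0,0],[0,0,0],[0,0,0],[0,0,0],[0,0,0.02],[0,0,0.06],[0,0,0.12],[0,0,0.12]],"spin":[0,0,0,0,0,0,0,0]}'
python3 -c "
from h import *
print(st());d=grab('side','s5.png')
o=cv2.resize(d['pixels'][130:210,190:280],None,fx=8,fy=7,interpolation=2);cv2.imwrite('pics/s5c.png',o)"
```

```text
t: 11.8
eef_pos: [0.5969, -0.0409, 0.2823]
ee_rot: [-1.704, 1.563, 0.012]
force: [-0.4, -0.0, -0.8]
width: 0.0303
{'t': 11.8, 'p': array([596.9, -40.9, 282.3]), 'x': array([ 0.008,  0.   , -1.   ]), 'jaw': np.float64(98.32), 'jz': np.float64(-0.001), 'q': array([ 0.26,  0.21, -0.11,  0.  , -1.24, -1.69]), 'f': array([-0.4, -0. , -0.8]), 'm': array([-0.01, -0.09,  0.  ]), 'w': 30.3}
```

View pics/s5c.png

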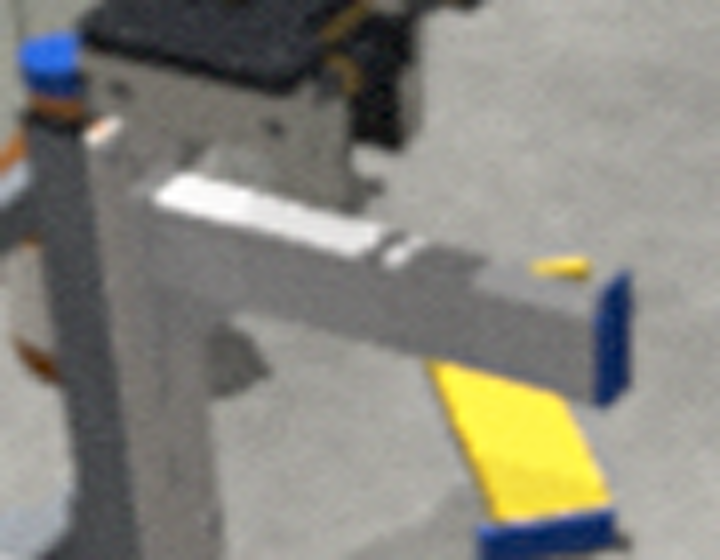

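```bash
python3 -m handwheel '{"gripper":[-1,-1,-1,-1,-1,-1,-1,-1],"travel":[[0,0,0],[0.06,0.008,0],[0.112,0.0154,0],[0.112,0.0154,0],[0.112,0.0154,0],[0.112,0.0154,-0.02],[0.112,0.0154,-0.03],[0.112,0.0154,-0.03]],"spin":[0,0,0,0,0,0,0,0]}' 30
python3 -c "
from h import *
print(st());d=grab('side','s6.png')
o=cv2.resize(d['pixels'][110:210,190:280],None,fx=7,fy=5.8,interpolation=2);cv2.imwrite('pics/s6c.png',o)"
```

```text
t: 12.65
eef_pos: [0.6496, -0.0331, 0.2609]
ee_rot: [1.453, 1.569, -3.115]
force: [0.0, -0.0, -1.1]
width: 0.0008
{'t': 12.65, 'p': array([649.6, -33.1, 260.9]), 'x': array([-0.002, -0.   , -1.   ]), 'jaw': np.float64(98.28), 'jz': np.float64(0.0002), 'q': array([ 0.25,  0.31, -0.02, -0.  , -1.24, -1.67]), 'f': array([ 0. , -0. , -1.1]), 'm': array([ 0.02, -0.01, -0.02]), 'w': 0.8}
```

View pics/s6c.png

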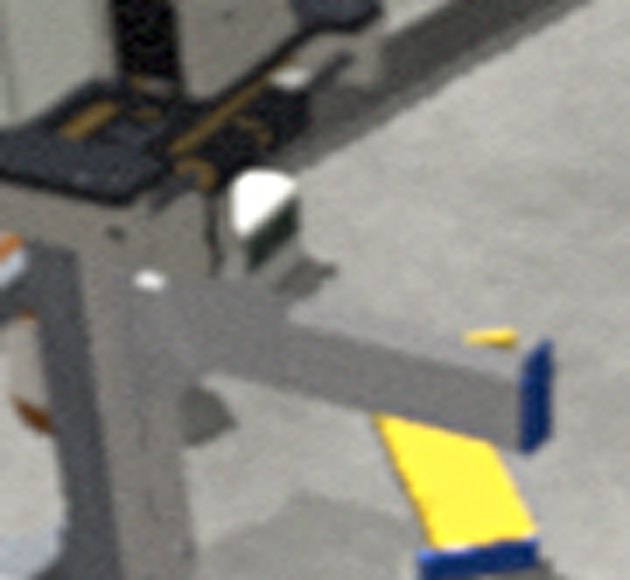

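```bash
python3 -m handwheel '{"gripper":[-1,-1,-1],"travel":[[0,0,-0.006],[0,0,-0.01],[0,0,-0.01]],"spin":[0,0,0]}'
python3 -c "
from h import *
print(st())"
python3 -m handwheel '{"gripper":[-1,-1,-1],"travel":[[0,0,-0.002],[0,0,-0.004],[0,0,-0.004]],"spin":[0,0,0]}'
python3 -c "
from h import *
print(st())"
```

```text
t: 13.0
eef_pos: [0.6505, -0.033, 0.2569]
ee_rot: [1.116, 1.571, 2.831]
force: [-0.0, -0.4, 0.7]
width: 0.0004
{'t': 13.0, 'p': array([650.5, -33. , 256.9]), 'x': array([-0.,  0., -1.]), 'jaw': np.float64(98.29), 'jz': np.float64(0.0001), 'q': array([ 0.25,  0.31, -0.03, -0.  , -1.23, -1.67]), 'f': array([-0. , -0.4,  0.7]), 'm': array([-0.02,  0.01,  0.03]), 'w': 0.4}
t: 13.3
eef_pos: [0.6506, -0.0331, 0.2549]
ee_rot: [1.518, 1.571, -3.05]
force: [-0.8, 0.6, -0.5]
width: 0.0008
{'t': 13.3, 'p': array([650.6, -33.1, 254.9]), 'x': array([-0., -0., -1.]), 'jaw': np.float64(98.29), 'jz': np.float64(0.0), 'q': array([ 0.25,  0.32, -0.03, -0.  , -1.23, -1.67]), 'f': array([-0.8,  0.6, -0.5]), 'm': array([ 0.  , -0.04,  0.  ]), 'w': 0.8}
```

```bash
python3 -m handwheel '{"gripper":[-1,-1,-1],"travel":[[0,0,-0.002],[0,0,-0.002],[0,0,-0.002]],"spin":[0,0,0]}'
python3 -c "
from h import *
print(st())"
python3 -m handwheel '{"gripper":[-1,-1,-1],"travel":[[0,0,-0.002],[0,0,-0.002],[0,0,-0.002]],"spin":[0,0,0]}'
python3 -c "
from h import *
print(st())"
```

```text
t: 13.6
eef_pos: [0.6507, -0.033, 0.254]
ee_rot: [1.347, 1.571, 3.062]
force: [-1.2, -0.2, -0.2]
width: 0.0005
{'t': 13.6, 'p': array([650.7, -33. , 254. ]), 'x': array([-0.,  0., -1.]), 'jaw': np.float64(98.29), 'jz': np.float64(0.0), 'q': array([ 0.25,  0.32, -0.03, -0.  , -1.22, -1.67]), 'f': array([-1.2, -0.2, -0.2]), 'm': array([ 0.  , -0.01,  0.02]), 'w': 0.5}
t: 13.9
eef_pos: [0.6508, -0.0331, 0.2532]
ee_rot: [-1.854, 1.57, -0.138]
force: [0.1, 0.5, 1.3]
width: 0.0005
{'t': 13.9, 'p': array([650.8, -33.1, 253.2]), 'x': array([ 0., -0., -1.]), 'jaw': np.float64(98.29), 'jz': np.float64(-0.0001), 'q': array([ 0.25,  0.32, -0.03,  0.  , -1.22, -1.67]), 'f': array([0.1, 0.5, 1.3]), 'm': array([-0.01, -0.01,  0.02]), 'w': 0.5}
```

Contact begins around z 0.253; pressing on in 1 mm steps.

```bash
for i in 1; do python3 -m handwheel '{"gripper":[-1,-1,-1],"travel":[[0,0,-0.002],[0,0,-0.002],[0,0,-0.002]],"spin":[0,0,0]}'; done
python3 -m handwheel '{"gripper":[-1,-1,-1],"travel":[[0,0,-0.002],[0,0,-0.002],[0,0,-0.002]],"spin":[0,0,0]}'
```

```text
t: 14.2
eef_pos: [0.6508, -0.0331, 0.2525]
ee_rot: [-1.903, 1.57, -0.188]
force: [-0.9, -0.4, 5.2]
width: 0.0002
t: 14.5
eef_pos: [0.6506, -0.033, 0.2507]
ee_rot: [1.203, 1.57, 2.919]
force: [-0.1, 0.4, 1.3]
width: 0.0001
```

```bash
python3 -m handwheel '{"gripper":[-1,-1,-1],"travel":[[0,0,-0.002],[0,0,-0.002],[0,0,-0.002]],"spin":[0,0,0]}'
python3 -m handwheel '{"gripper":[-1,-1,-1],"travel":[[0,0,-0.002],[0,0,-0.002],[0,0,-0.002]],"spin":[0,0,0]}'
```

```text
t: 14.8
eef_pos: [0.6507, -0.0331, 0.2505]
ee_rot: [-2.195, 1.571, -0.479]
force: [-2.0, 0.4, 5.4]
width: 0.0005
t: 15.1
eef_pos: [0.6507, -0.0332, 0.2503]
ee_rot: [-1.989, 1.57, -0.273]
force: [-3.2, 0.5, 10.0]
width: 0.0003
```

```bash
python3 -m handwheel '{"gripper":[-1,-1,-1],"travel":[[0,0,-0.002],[0,0,-0.002],[0,0,-0.002]],"spin":[0,0,0]}'
python3 -m handwheel '{"gripper":[-1,-1,-1],"travel":[[0,0,-0.002],[0,0,-0.002],[0,0,-0.002]],"spin":[0,0,0]}'
python3 -m handwheel '{"gripper":[-1,-1,-1],"travel":[[0,0,-0.0015],[0,0,-0.0015],[0,0,-0.0015]],"spin":[0,0,0]}'
python3 -c "
from h import *
print(st());d=grab('side','s7.png')
o=cv2.resize(d['pixels'][110:210,190:280],None,fx=7,fy=5.8,interpolation=2);cv2.imwrite('pics/s7c.png',o)"
```

```text
t: 15.4
eef_pos: [0.6507, -0.0333, 0.2502]
ee_rot: [-2.068, 1.569, -0.352]
force: [-5.3, 0.5, 14.2]
width: 0.0007
t: 15.7
eef_pos: [0.6508, -0.0335, 0.25]
ee_rot: [-2.076, 1.568, -0.36]
force: [-6.5, -0.3, 17.9]
width: 0.0005
t: 16.0
eef_pos: [0.6508, -0.0336, 0.2499]
ee_rot: [-2.054, 1.568, -0.338]
force: [-8.8, 1.1, 20.3]
width: 0.0006
{'t': 16.0, 'p': array([650.8, -33.6, 249.9]), 'x': array([ 0.003, -0.001, -1.   ]), 'jaw': np.float64(98.33), 'jz': np.float64(-0.0014), 'q': array([ 0.25,  0.32, -0.04,  0.  , -1.21, -1.67]), 'f': array([-8.8,  1.1, 20.3]), 'm': array([ 0.32,  3.17, -0.01]), 'w': 0.6}
```

View pics/s7c.png

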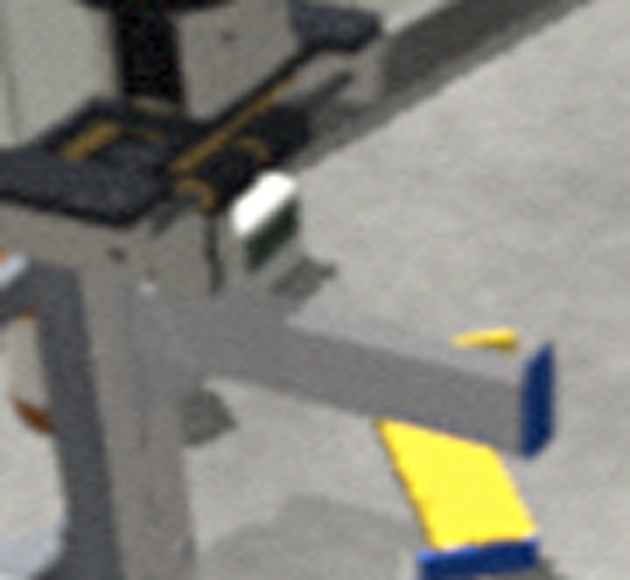

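```bash
python3 -m handwheel '{"gripper":[-1,-1,-1,-1,-1,-1,-1,-1,-1,-1,-1,-1,-1],"travel":[[0,0,0.01],[0,0,0.04],[0,0,0.12],[0,0,0.2],[-0.05,-0.08,0.2],[-0.1,-0.16,0.2],[-0.15,-0.24,0.2],[-0.2,-0.32,0.2],[-0.25,-0.4,0.2],[-0.3,-0.5,0.2],[-0.4,-0.6,0.2],[-0.5,-0.7,0.2],[-0.5,-0.7,0.2]],"spin":[0,0,0,0,0,0,0,0,0,0,0,0,0]}'
python3 -c "
from h import *
print(st());d=grab('side','s8.png');t=grab('top','t8.png')
print(proj(t,[.67,-.03,.24]))
o=cv2.resize(d['pixels'][130:260,140:280],None,fx=5,fy=4.5,interpolation=2);cv2.imwrite('pics/s8c.png',o)
cv2.imwrite('pics/t8c.png',cv2.resize(t['pixels'][125:225,205:325],None,fx=6,fy=6,interpolation=2))"
```

```text
t: 17.35
eef_pos: [0.399, -0.3842, 0.3457]
ee_rot: [0.515, 1.57, 2.23]
force: [0.5, -0.6, 0.4]
width: -0.0001
{'t': 17.35, 'p': array([ 399. , -384.2,  345.7]), 'x': array([-0.   ,  0.001, -1.   ]), 'jaw': np.float64(98.28), 'jz': np.float64(0.0006), 'q': array([-0.41,  0.11, -0.09, -0.  , -1.37, -1.01]), 'f': array([ 0.5, -0.6,  0.4]), 'm': array([-0.08, -0.13, -0.01]), 'w': -0.1}
[294.82935522 156.10432354]
```

View pics/s8c.png

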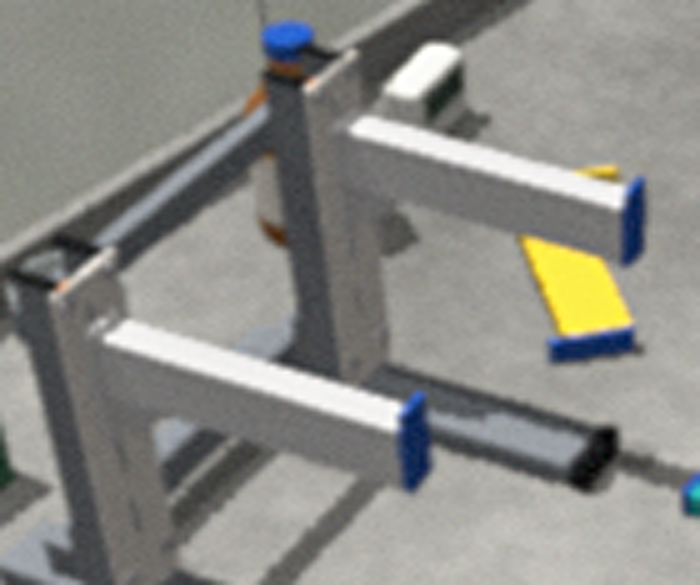

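View pics/t8c.png

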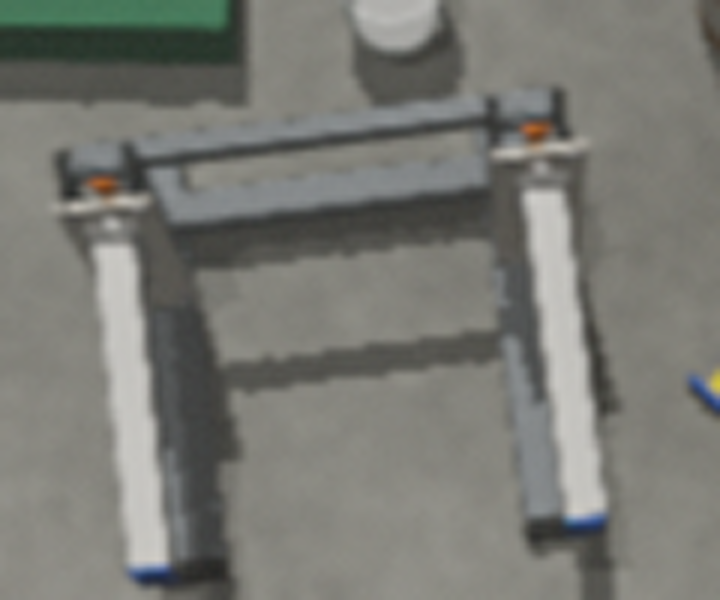

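```bash
python3 -c "
from h import *
import numpy as np
T=grab('top');S=grab('side')
def cen(d,x0,y0,x1,y1):
    r=d['pixels'][y0:y1,x0:x1].astype(float);w=np.clip(r[...,0]-r[...,2]-15,0,None)
    y,x=np.mgrid[y0:y1,x0:x1];return (x*w).sum()/w.sum(),(y*w).sum()/w.sum(),w.sum()
a=cen(T,222,210,236,228),cen(S,214,212,232,244)
b=cen(T,296,205,309,216),cen(S,258,166,273,192)
print(a,b)
A,e=tri(T,a[0][:2],S,a[1][:2]);B,f=tri(T,b[0][:2],S,b[1][:2])
print(A,e,B,f,np.linalg.norm((A-B)[:2]),np.degrees(np.arctan2(-(A-B)[0],(A-B)[1])))
for n in('white_rack','black_rack','jar','tip_box'): print(n,[ (np.round(r['at']),round(r['conf'],2)) for r in spotter.tip_of('top',n)[:1]])
"
```

```text
((np.float64(229.6882255389718), np.float64(219.90381426202322), np.float64(603.0)), (np.float64(222.28226230082296), np.float64(226.25232008404834), np.float64(5711.0))) ((np.float64(302.1437037037037), np.float64(211.59555555555556), np.float64(675.0)), (np.float64(266.1119929453263), np.float64(178.02292768959435), np.float64(3402.0)))
[0.46930328 0.16835627 0.21993292] 0.0003447251620083479 [ 0.50037158 -0.05566916  0.21209104] 0.00022185723735028195 0.22616947796845718 7.89553269938072
white_rack [(array([165., 225.]), 0.95)]
black_rack [(array([420., 192.]), 0.93)]
jar [(array([197., 271.]), 0.56)]
tip_box [(array([171., 178.]), 0.62)]
```

```bash
python3 -c "
from h import *
S=grab('side','s9.png')
y=np.radians(8.3);X=np.array([np.cos(y),np.sin(y),0]);Y=np.array([-X[1],X[0],0]);Z=np.array([0,0,1.])
o=cv2.resize(S['pixels'],None,fx=1,fy=1)
big=cv2.resize(o[120:260,140:280],None,fx=5,fy=4,interpolation=2)
for lat in(-.1265,.0985):
  for nm,(a,b,h) in dict(botL=(-187,10,-29),botR=(-187,-10,-29),topL=(-187,10,27),topR=(-187,-10,27),rootTopL=(-6,10,15),rootTopR=(-6,-10,15),noseTopL=(-183,10,15),rootBotL=(-6,10,-29)).items():
    q=proj(S,X*(.6737+a/1000)+Y*(lat+b/1000)+Z*(.2155+h/1000));print(lat,nm,np.round(q,1))
    c=((q+.5-[140,120])*[5,4]).astype(int);cv2.circle(big,(int(c[0]),int(c[1])),2,(0,0,255),-1)
cv2.imwrite('pics/ov.png',big)
"
```

```text
-0.1265 botL [264.6 187.8]
-0.1265 botR [268.  183.7]
-0.1265 topL [264.2 171. ]
-0.1265 topR [267.7 167.1]
-0.1265 rootTopL [206.7 157.9]
-0.1265 rootTopR [210.5 154.3]
-0.1265 noseTopL [263.  174.3]
-0.1265 rootBotL [208.1 170.8]
0.0985 botL [221.9 239.2]
0.0985 botR [226.1 234.1]
0.0985 topL [220.1 221.8]
0.0985 topR [224.5 216.8]
0.0985 rootTopL [157.9 204.2]
0.0985 rootTopR [162.7 199.6]
0.0985 noseTopL [219.  225.1]
0.0985 rootBotL [160.6 217.6]
```

View pics/ov.png

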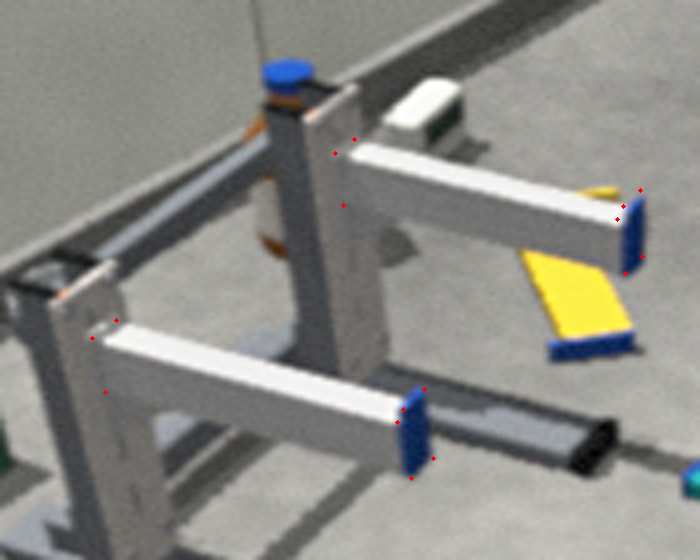

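```bash
python3 -c "
import cv2,numpy as np
a=[]
for n,x,y in(('s2',275,160),('s6',256,160),('s9',256,160),('s9',214,208)):
    i=cv2.imread(f'pics/{n}.png')[y:y+36,x:x+20];a.append(cv2.resize(i,None,fx=10,fy=15,interpolation=0))
cv2.imwrite('pics/caps.png',np.hstack(a))
i=cv2.imread('pics/s9.png')
cv2.imwrite('pics/roots.png',np.hstack([cv2.resize(i[135:190,195:235],None,fx=10,fy=10,interpolation=2),cv2.resize(i[180:235,145:185],None,fx=10,fy=10,interpolation=2)]))
"
```

```text
(no output)
```

View pics/caps.png

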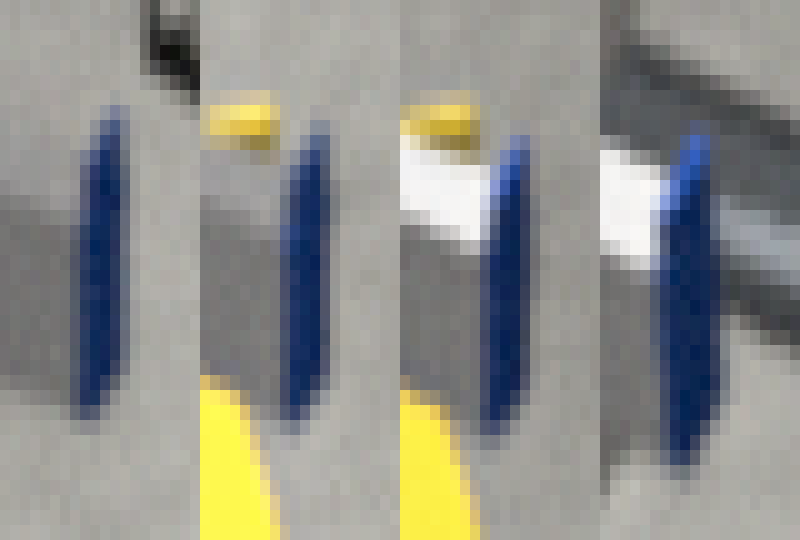

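View pics/roots.png

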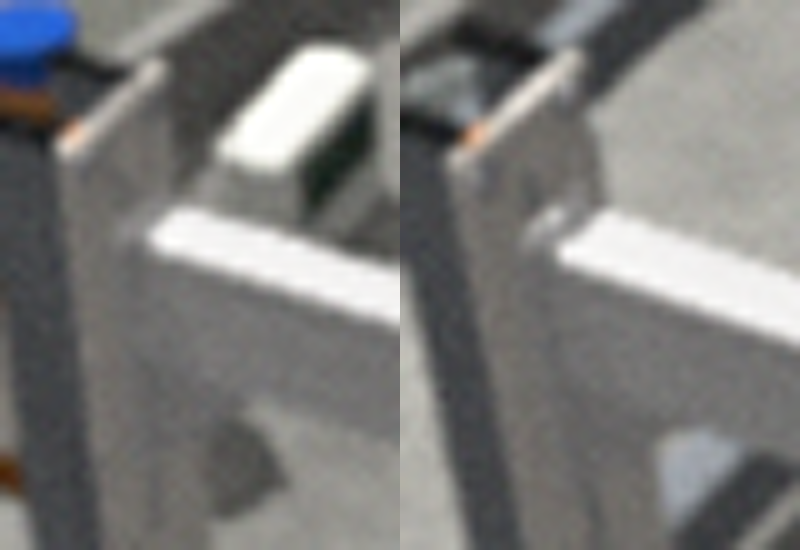

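```bash
python3 -c "
from h import *
grab('top','t9.png');grab('top','t10.png')
def cen(n,x0,y0,x1,y1):
    r=cv2.imread('pics/'+n)[y0:y1,x0:x1].astype(float);w=np.clip(r[...,2]-r[...,0]-35,0,None)
    y,x=np.mgrid[y0:y1,x0:x1];return np.round([(x*w).sum()/w.sum(),(y*w).sum()/w.sum(),w.sum()],2)
for n in('top0.png','t8.png','t9.png','t10.png'): print(n,cen(n,288,141,300,149.__int__()),cen(n,215,151,227,158))
a=[cv2.resize(cv2.imread('pics/'+n)[138:168,282:308],None,fx=15,fy=15,interpolation=0) for n in('top0.png','t9.png')]
cv2.imwrite('pics/or.png',np.hstack(a))
"
```

```text
File "<string>", line 7
    for n in('top0.png','t8.png','t9.png','t10.png'): print(n,cen(n,288,141,300,149.__int__()),cen(n,215,151,227,158))
                                                                                   ^
SyntaxError: invalid decimal literal
```

```bash
python3 -c "
from h import *
grab('top','t9.png');grab('top','t10.png')
def cen(n,x0,y0,x1,y1):
    r=cv2.imread('pics/'+n)[y0:y1,x0:x1].astype(float);w=np.clip(r[...,2]-r[...,0]-35,0,None)
    y,x=np.mgrid[y0:y1,x0:x1];return np.round([(x*w).sum()/w.sum(),(y*w).sum()/w.sum(),w.sum()],2)
for n in('top0.png','t8.png','t9.png','t10.png'): print(n,cen(n,288,141,300,149),cen(n,215,151,227,158))
a=[cv2.resize(cv2.imread('pics/'+n)[138:168,282:308],None,fx=15,fy=15,interpolation=0) for n in('top0.png','t9.png')]
cv2.imwrite('pics/or.png',np.hstack(a))
"
```

```text
top0.png [293.77 146.24 492.  ] [221.6  155.28 389.  ]
t8.png [293.77 146.23 483.  ] [221.61 155.25 394.  ]
t9.png [293.77 146.23 483.  ] [221.61 155.27 394.  ]
t10.png [293.76 146.24 481.  ] [221.6  155.24 389.  ]
```

View pics/or.png

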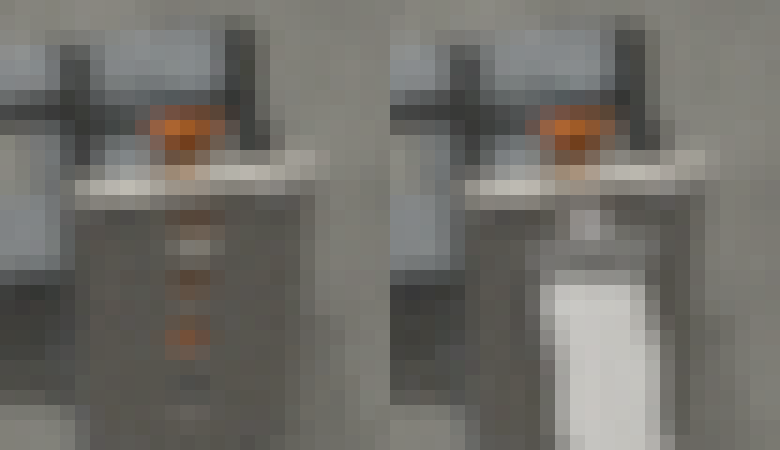

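```bash
python3 -m handwheel '{"gripper":[-1,-1,-1,-1,-1,-1,-1,-1,-1,-1,-1,-1,-1,-1,-1],"travel":[[0.05,0.07,0],[0.11,0.14,0],[0.17,0.22,0],[0.23,0.3,0],[0.29,0.38,0],[0.35,0.46,0],[0.41,0.54,0],[0.47,0.62,0],[0.53,0.706,0],[0.53,0.706,0],[0.53,0.706,-0.06],[0.53,0.706,-0.12],[0.53,0.706,-0.17],[0.53,0.706,-0.17],[0.53,0.706,-0.17]],"spin":[0,0,0,0,0,0,0,0,0,0,0,0,0,0,0]}' 30
python3 -c "
from h import *
print(st());d=grab('side','s11.png')
o=cv2.resize(d['pixels'][110:210,190:280],None,fx=7,fy=5.8,interpolation=2);cv2.imwrite('pics/s11c.png',o)"
```

```text
t: 19.4
eef_pos: [0.6659, -0.0298, 0.2618]
ee_rot: [2.633, 1.57, -1.934]
force: [-1.0, -0.2, 0.4]
width: 0.0005
{'t': 19.4, 'p': array([665.9, -29.8, 261.8]), 'x': array([-0.   , -0.001, -1.   ]), 'jaw': np.float64(98.33), 'jz': np.float64(-0.0007), 'q': array([ 0.25,  0.34,  0.02,  0.  , -1.25, -1.67]), 'f': array([-1. , -0.2,  0.4]), 'm': array([-0.04, -0.05,  0.03]), 'w': 0.5}
```

View pics/s11c.png

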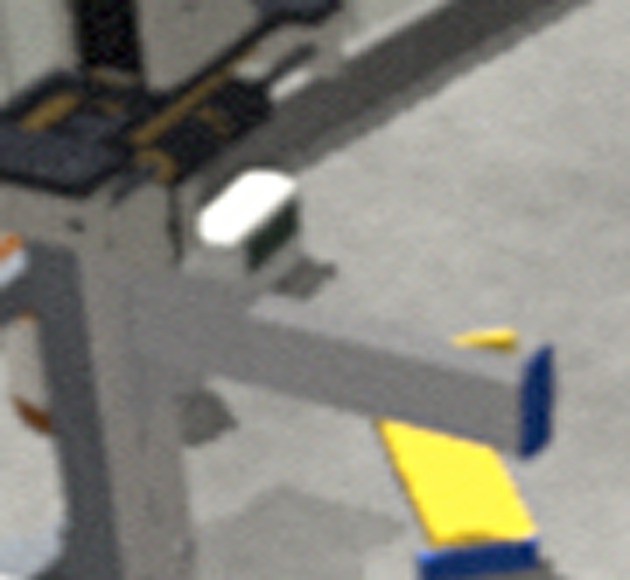

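```bash
python3 -m handwheel '{"gripper":[-1,-1,-1,-1],"travel":[[-0.002,0,-0.008],[-0.002,0,-0.014],[-0.002,0,-0.018],[-0.002,0,-0.018]],"spin":[0,0,0,0]}'
python3 -m handwheel '{"gripper":[-1,-1,-1],"travel":[[0,0,-0.002],[0,0,-0.002],[0,0,-0.002]],"spin":[0,0,0]}'
python3 -m handwheel '{"gripper":[-1,-1,-1],"travel":[[0,0,-0.002],[0,0,-0.002],[0,0,-0.002]],"spin":[0,0,0]}'
```

```text
t: 19.85
eef_pos: [0.6646, -0.0301, 0.2522]
ee_rot: [0.838, 1.571, 2.553]
force: [-0.5, -0.3, 0.8]
width: 0.0004
t: 20.15
eef_pos: [0.6647, -0.0301, 0.2513]
ee_rot: [2.011, 1.571, -2.557]
force: [-0.2, -0.1, -0.5]
width: 0.0003
t: 20.45
eef_pos: [0.6648, -0.0301, 0.2508]
ee_rot: [-1.818, 1.57, -0.103]
force: [-1.7, 0.5, 4.3]
width: 0.0003
```

```bash
python3 -m handwheel '{"gripper":[-1,-1,-1],"travel":[[0,0,-0.002],[0,0,-0.002],[0,0,-0.002]],"spin":[0,0,0]}'
python3 -m handwheel '{"gripper":[-1,-1,-1],"travel":[[0,0,-0.002],[0,0,-0.002],[0,0,-0.002]],"spin":[0,0,0]}'
python3 -m handwheel '{"gripper":[-1,-1,-1],"travel":[[0,0,-0.002],[0,0,-0.002],[0,0,-0.002]],"spin":[0,0,0]}'
python3 -m handwheel '{"gripper":[-1,-1,-1],"travel":[[0,0,-0.001],[0,0,-0.002],[0,0,-0.002]],"spin":[0,0,0]}'
```

```text
t: 20.75
eef_pos: [0.6649, -0.0302, 0.2506]
ee_rot: [-1.883, 1.569, -0.167]
force: [-2.6, -0.2, 8.5]
width: 0.0004
t: 21.05
eef_pos: [0.665, -0.0303, 0.2505]
ee_rot: [-1.954, 1.569, -0.238]
force: [-4.3, -0.0, 11.5]
width: 0.0004
t: 21.35
eef_pos: [0.665, -0.0305, 0.2504]
ee_rot: [-1.964, 1.568, -0.248]
force: [-6.2, -0.2, 16.0]
width: 0.0005
t: 21.65
eef_pos: [0.6651, -0.0305, 0.2503]
ee_rot: [-1.976, 1.567, -0.259]
force: [-8.3, 0.3, 19.7]
width: 0.0002
```

```bash
python3 -m handwheel '{"gripper":[-1,-1,-1,-1,-1,-1,-1,-1,-1,-1,-1,-1,-1],"travel":[[0,0,0.01],[0,0,0.06],[0,0,0.14],[0,0,0.16],[-0.01,0.08,0.16],[-0.025,0.17,0.16],[-0.038,0.26,0.16],[-0.05,0.35,0.16],[-0.065,0.444,0.16],[-0.065,0.444,0.16],[-0.065,0.444,0.1],[-0.065,0.444,0.04],[-0.065,0.444,0.04]],"spin":[0,0,0,0,0,0,0,0,0,0,0,0,0]}' 30
python3 -c "
from h import *
print(st());d=grab('side','s12.png')
o=cv2.resize(d['pixels'][140:260,130:240],None,fx=6,fy=5,interpolation=2);cv2.imwrite('pics/s12c.png',o)"
```

```text
t: 22.95
eef_pos: [0.6299, 0.1913, 0.2612]
ee_rot: [1.792, 1.563, -2.776]
force: [0.3, -0.2, -0.3]
width: 0.0006
{'t': 22.95, 'p': array([629.9, 191.3, 261.2]), 'x': array([-0.008, -0.003, -1.   ]), 'jaw': np.float64(98.27), 'jz': np.float64(-0.0018), 'q': array([ 0.59,  0.33,  0.  , -0.  , -1.25, -2.02]), 'f': array([ 0.3, -0.2, -0.3]), 'm': array([-0.09,  0.09,  0.03]), 'w': 0.6}
```

View pics/s12c.png

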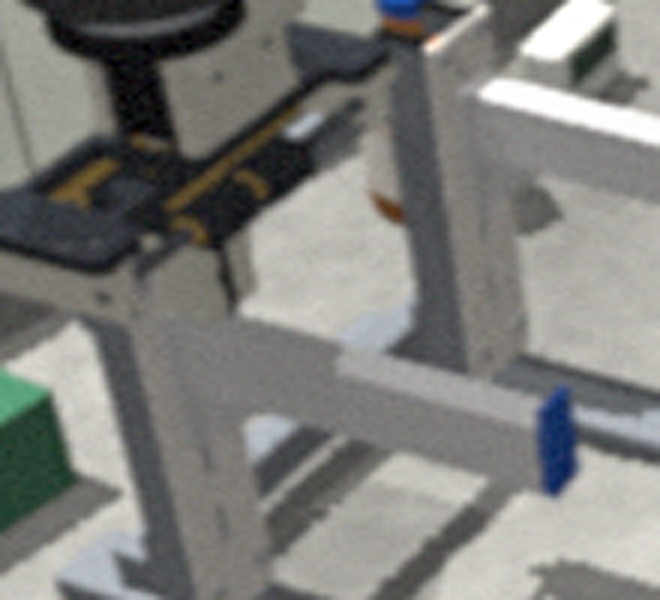

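```bash
python3 -m handwheel '{"gripper":[-1,-1,-1,-1],"travel":[[0,0,-0.008],[0,0,-0.014],[0,0,-0.018],[0,0,-0.018]],"spin":[0,0,0,0]}'
python3 -m handwheel '{"gripper":[-1,-1,-1],"travel":[[0,0,-0.002],[0,0,-0.002],[0,0,-0.002]],"spin":[0,0,0]}'
```

```text
t: 23.4
eef_pos: [0.6323, 0.1919, 0.2577]
ee_rot: [-1.108, 1.57, 0.607]
force: [0.2, 0.3, -0.6]
width: 0.0009
t: 23.7
eef_pos: [0.6322, 0.1919, 0.2564]
ee_rot: [-1.093, 1.571, 0.622]
force: [0.6, 0.3, -0.4]
width: 0.0005
```

```bash
python3 -m handwheel '{"gripper":[-1,-1,-1],"travel":[[0,0,-0.004],[0,0,-0.008],[0,0,-0.008]],"spin":[0,0,0]}'
python3 -m handwheel '{"gripper":[-1,-1,-1],"travel":[[0,0,-0.002],[0,0,-0.002],[0,0,-0.002]],"spin":[0,0,0]}'
python3 -m handwheel '{"gripper":[-1,-1,-1],"travel":[[0,0,-0.002],[0,0,-0.002],[0,0,-0.002]],"spin":[0,0,0]}'
```

```text
t: 24.0
eef_pos: [0.632, 0.1919, 0.2518]
ee_rot: [1.827, 1.57, -2.741]
force: [0.4, 0.3, -0.2]
width: 0.0001
t: 24.3
eef_pos: [0.6322, 0.192, 0.2514]
ee_rot: [-1.246, 1.571, 0.47]
force: [0.6, -0.6, 0.2]
width: 0.0005
t: 24.6
eef_pos: [0.6323, 0.192, 0.2514]
ee_rot: [-1.471, 1.57, 0.244]
force: [-2.2, 1.2, 6.5]
width: 0.0003
```

```bash
python3 -m handwheel '{"gripper":[-1,-1,-1,-1,-1,-1,-1,-1,-1],"travel":[[0,0,0.02],[0,0,0.08],[0,0,0.16],[0,0,0.2],[-0.08,-0.06,0.2],[-0.16,-0.12,0.2],[-0.24,-0.2,0.2],[-0.32,-0.28,0.2],[-0.32,-0.28,0.2]],"spin":[0,0,0,0,0,0,0,0,0]}'
python3 -m handwheel '{"gripper":[-1,-1,-1,-1,-1,-1,-1,-1,-1,-1],"travel":[[0,-0.09,0],[0,-0.18,0],[0,-0.27,0],[0,-0.36,0],[0,-0.45,0],[0,-0.54,0],[0,-0.63,0],[0,-0.72,0],[0,-0.72,0],[0,-0.72,0]],"spin":[0,0,0,0,0,0,0,0,0,0]}'
python3 -c "
from h import *
print(st());d=grab('side','s13.png');t=grab('top','t13.png')
def cen(n,x0,y0,x1,y1):
    r=cv2.imread('pics/'+n)[y0:y1,x0:x1].astype(float);w=np.clip(r[...,2]-r[...,0]-35,0,None)
    y,x=np.mgrid[y0:y1,x0:x1];return np.round([(x*w).sum()/w.sum(),(y*w).sum()/w.sum(),w.sum()],2)
print(cen('t13.png',288,141,300,149))
a=cv2.imread('pics/s9.png')
cv2.imwrite('pics/fin.png',np.hstack([cv2.resize(i[130:260,140:280],None,fx=2.8,fy=4,interpolation=2) for i in(a,d['pixels'])]))"
```

```text
t: 25.5
eef_pos: [0.4692, 0.0494, 0.352]
ee_rot: [-1.175, 1.568, 0.539]
force: [0.9, 1.4, 1.7]
width: 0.0006
t: 26.5
eef_pos: [0.472, -0.3092, 0.35]
ee_rot: [1.069, 1.57, 2.782]
force: [-0.3, -0.2, 0.9]
width: 0.0
{'t': 26.5, 'p': array([ 472. , -309.2,  350. ]), 'x': array([-0.001,  0.   , -1.   ]), 'jaw': np.float64(98.13), 'jz': np.float64(0.0004), 'q': array([-0.23,  0.13, -0.06, -0.  , -1.38, -1.2 ]), 'f': array([-0.3, -0.2,  0.9]), 'm': array([ 0.04, -0.01,  0.03]), 'w': 0.0}
[293.77 146.23 494.  ]
```

View pics/fin.png

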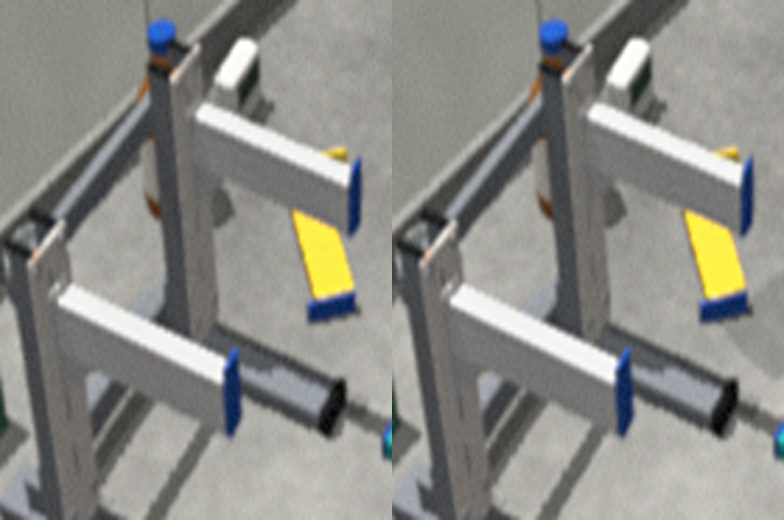

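View pics/t13.png

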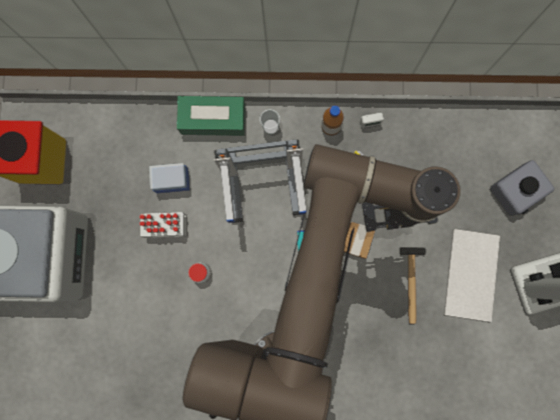

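The final pictures show both brackets hanging side by side (top-view arms at (229,190) and (297,180)). The white rack, jar and tip box are where they started; the arm covers the black rack in this last picture, and it was in place at (420,192) before my second press. The robot is clear of everything.

```bash
python3 -c "
from station import arm
print(arm.job_done())"
```

```text
the job is handed in; nothing more can be done
None
```

The loose bracket is hooked into the top two slots of the bare right post and pressed home. I released it and handed the job in at about 26.5 s; no verdict is reported.

**How it went:** I took the bracket by mid-arm from the carton and felt both claws in at about 18 mm above home, with under 3 N of contact. I lowered it onto the sprung strip, let go, and pressed down on the arm's top 35 mm and then about 20 mm from the post, up to about 20 N each time.

**Checks that agreed:**
- **Height:** the press ended on a hard stop. The fingertip met the new arm 0.5 to 0.8 mm lower than the already hung bracket at the same spot, so it sits level with it at the post.
- **Strip:** its orange top is back where it was at rest, to within 0.03 px in the top camera.
- **Bystanders:** the white rack, jar and tip box have not visibly moved. The black rack was hidden by the arm in the last picture; I last saw it in place before the second press.

**Checks that disagreed:**
- **Nose low:** the side camera shows the nose about 5 mm low, a droop of about 1.7°. The touches at 20 and 35 mm suggest about 1.5°. Both are within the 4° limit.
- **Centroid measurement:** an early colour-centroid triangulation put the nose 8 mm low. I trusted the touch and the corner overlay instead.
- **Snap:** it was inferred from the drop in force, the hard stop and the strip's position. I did not see it directly.

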